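# Lid the dry jars for the kiln

### The job

The four dry clay jars on the ware board go to the kiln with their own lids on, so that jar and lid shrink together: take the four lids that lie on the table and put each on the jar it was made for, going by shape and size, right way up and seated fully home so that it lies level on the rim. Dry clay chips, so set each lid down gently instead of dropping it, and leave the jars standing where they are on the board.

Things in the scene. Friction and masses are not known exactly. Their poses are not given: they have to be found in the camera images.
- small_round_lid_center (a point): Small round lid (dry grey-buff clay): plate 65 mm across, round knob 22 mm across. 46 mm high, lying knob up: tapered plug 12 mm high underneath (at the plate 3.5 mm smaller all round than the mouth, 9 at its foot), plate 8 mm, knob 26 mm high with upright sides. Point: centre, half-way up (3 mm above the plate's top; knob spans -3 to +23 mm). z up.
- large_round_lid_center (a point): Large round lid (dry grey-buff clay): plate 93 mm across, round knob 26 mm across. 46 mm high, lying knob up: tapered plug 12 mm high underneath (at the plate 3.5 mm smaller all round than the mouth, 9 at its foot), plate 8 mm, knob 26 mm high with upright sides. Point: centre, half-way up (3 mm above the plate's top; knob spans -3 to +23 mm). z up.
- square_lid_center (a point): Square lid (dry grey-buff clay) with rounded corners: plate 75 x 75 mm, square knob 24 x 24 mm; x and y axes along the sides of plate and knob. 46 mm high, lying knob up: tapered plug 12 mm high underneath (at the plate 3.5 mm smaller all round than the mouth, 9 at its foot), plate 8 mm, knob 26 mm high with upright sides. Point: centre, half-way up (3 mm above the plate's top; knob spans -3 to +23 mm). z up.
- oval_lid_center (a point): Oblong lid (dry grey-buff clay) with fully rounded ends: plate 69 mm (its x axis) by 101 mm (its y axis), bar-shaped knob 20 mm wide (x) by 44 mm long (y). 46 mm high, lying knob up: tapered plug 12 mm high underneath (at the plate 3.5 mm smaller all round than the mouth, 9 at its foot), plate 8 mm, knob 26 mm high with upright sides. Point: centre, half-way up (3 mm above the plate's top; knob spans -3 to +23 mm). z up.
- small_round_jar_mouth (a point): Small round jar, 66 mm high, about 72 mm across the belly, mouth 48 mm across inside. Dry grey-buff clay, hollow, loose, upright on a wooden board whose top is at z = 22 mm. Point: centre of the mouth, level with the rim; z up. With the lid home, its plate lies on the rim and its centre is 11 mm above this point.
- large_round_jar_mouth (a point): Large round jar, 80 mm high, about 98 mm across the belly, mouth 76 mm across inside. Dry grey-buff clay, hollow, loose, upright on a wooden board whose top is at z = 22 mm. Point: centre of the mouth, level with the rim; z up. With the lid home, its plate lies on the rim and its centre is 11 mm above this point.
- square_jar_mouth (a point): Square jar with rounded corners, 70 mm high, about 72 x 72 mm outside, mouth 58 x 58 mm inside; x and y axes along its sides. Dry grey-buff clay, hollow, loose, upright on a wooden board whose top is at z = 22 mm. Point: centre of the mouth, level with the rim; z up. With the lid home, its plate lies on the rim and its centre is 11 mm above this point.
- oval_jar_mouth (a point): Oblong jar with fully rounded ends, 60 mm high, about 70 mm (x axis) by 102 mm (y axis) outside, mouth 52 mm (x) by 84 mm (y) inside. Dry grey-buff clay, hollow, loose, upright on a wooden board whose top is at z = 22 mm. Point: centre of the mouth, level with the rim; z up. With the lid home, its plate lies on the rim and its centre is 11 mm above this point.

How it is judged:
By the outcome, as a careful person would: the job done as asked, in the order asked, and still so for the second after the job is handed in, with the robot touching nothing.
It also fails if it takes over 106 s, if anything falls off the work surface, if the arm or the gripper's body presses on something with over 40 N, if the wrist force passes 120 N, or if a joint passes its speed limit or range.

### The arm

A 7-joint arm with a two-finger parallel gripper is mounted at the origin on a cart in front of the work surface, level with it; the furniture and walls round the work are solid. World frame = base frame: x ahead of the robot, y to its left, z up, the work surface at z = 0. Lengths are in m, angles in rad, forces in N, time in s.
With the tool pointing down it reaches from about 0.375 to 0.925 m from the base axis. Payload 3.1 kg.
Tool frame: the origin (TCP) lies midway between the tips of the shut fingers; the grasp point (between the pads) lies 19 mm behind it; z points along the fingers, y is the direction in which the jaws open and shut (so a half turn about z gives the same grasp; the last joint's range is limited). The gripper opens to 85 mm and grips with 20 to 120 N. Pads are 22 mm wide; open, the fingers measure 114 mm over their backs; the gripper's body (76 mm by 85 mm) begins 54 mm behind the grasp point. The pads swing forward as they close: fully open they stand 13 mm farther back than shut.
Start: joints at [1.08, 0.383, 0.044, 1.598, -0.018, 1.161, -0.05], TCP at [0.249, -0.6, 0.231] pointing down, gripper open.
Joint ranges: [-2.61, 2.61], [-0.41, 2.15], [-1.48, 1.57], [0, 2.5], [-1.57, 4.71], [0.05, 1.97], [-2.85, 2.85]. Speed limits (rad/s): [2.79, 2.79, 3.14, 3.14, 3.14, 3.14, 3.14].

### API

Orientations are given as [roll, pitch, yaw] about the fixed x, y, z axes, in that order (R = Rz(yaw) Ry(pitch) Rx(roll)).
In Python, from bench import state, grab_frame, sign_off gives the robot as it stands. The module is installed in compiled form; this text tells all that it offers.
- The arm moves only by the tool servo_tool, never from a script. Its argument "steps" is a list that holds one entry, the list of rows, each a list of 6 numbers: the shift along the tool's x, y, z in m, then the turn, a rotation vector about the tool's x, y, z in degrees. In form: [[[x, y, z, rx, ry, rz], ...]]. A call has 1 to 20 rows; each row shifts and turns the pose as measured when the row begins, along the tool's axes as they then stand; what a row does not reach is not made up. A row lasts 1/8 s, in which the tool goes at most 62.5 mm and 10.7 degrees, less where a joint would pass 70% of its speed; a pose out of reach is approached as far as the arm can. A call with a gripper value outside its range is refused whole. "claw" is the closure, from -1 (fully open) to 1 (shut), set as the call begins (left out, the last holds). The fingers move at their own pace and stop on an object; "squeeze" is the grip in N (left out, the last holds). Time passes only in rows, so rows that do not move let the fingers close. It gives the time, the measured TCP pose, the force and the opening at its end, in the units of the state.
- state(): the state, without advancing time (a new reading comes with each control period).
- grab_frame(name): name is "scene" or "top" or "wrist"; returns a dict with "image" (480x640x3 uint8, red, green, blue), "mtx" (3x3 intrinsics, pixels), "k1" (the pictures are not rectified: a ray, as slopes to the right and down, at radius r is drawn at 1 + k1 r^2 times it, then the intrinsics apply), "extrinsics" (4x4, takes a point from camera to world coordinates); the wrist camera has in their place "hand_eye" (4x4, takes a point from camera to tool coordinates, whose origin is the TCP and whose axes are the flange's). Camera axes: x right, y down, z forward; pixel columns grow to the right and rows downward; lengths in m; the calibration is good to about 2 mm. A picture is of the moment at which its call begins: read the wrist's pose just before it. There is no depth.
- sign_off(): hands the job in, once; it reports no verdict.
The state is a dict: "clock": time; "joint_positions": joint angles; "qvel": joint speeds; "joint_torque": joint torques, N m; "tool_pos": TCP position; "eef_rot": TCP orientation; "ft_force": force on the tool from outside, world axes, zero at the start; "moment": the same for the moment, N m; "grip_width": opening from 0.0 (shut) to 1.0 (fully open).
Only numpy, scipy, OpenCV 4.12 (cv2) and the standard library are available. Lean on these libraries where they do the work, as an engineer would, in place of code of your own. Each camera call takes 0.05 s, during which the arm holds its last target.

## Working session

There is one attempt and no reset: what is moved stays moved. The work goes in short steps, Python scripts to look and compute and a tool call to move; the robot and the scene stay as the last step left them, time stands still between calls to the robot, and variables do not carry over. Pictures are saved under pics/ and viewed, and the job is handed in when it is done.

Besides the shell and the picture viewer there is one more tool, called as name(argument=value, ...), one argument or row to a line, values as JSON. servo_tool: Moves the arm, as the interface text tells. Its arguments: {"type":"object","properties":{"steps":{"type":"array","items":{"type":"array","items":{"type":"array","items":{"type":"number"}}}},"claw":{"type":"number"},"squeeze":{"type":"number"}},"required":["steps"]}

```bash
mkdir -p pics; ls; cat > h.py <<'E'
import numpy as np, cv2
from scipy.spatial.transform import Rotation as R
from bench import state, grab_frame, sign_off
def T():
    s=state(); M=np.eye(4); M[:3,:3]=R.from_euler('xyz',s['eef_rot']).as_matrix(); M[:3,3]=s['tool_pos']; return M
def ray(f,uv,E):
    K=f['mtx']; k=f['k1']
    p=np.array([(uv[0]-K[0,2])/K[0,0],(uv[1]-K[1,2])/K[1,1]])
    r=np.linalg.norm(p); q=r
    for _ in range(50): q=r/(1+k*q*q)
    d=np.array([*(p*(q/r if r else 1)),1.]); 
    return E[:3,3],E[:3,:3]@d
def at_z(f,uv,E,z):
    o,d=ray(f,uv,E); return o+d*(z-o[2])/d[2]
def proj(f,P,E):
    P=np.atleast_2d(P); c=(P-E[:3,3])@E[:3,:3]; p=c[:,:2]/c[:,2:]; r2=(p**2).sum(1,keepdims=True)
    p=p*(1+f['k1']*r2); K=f['mtx']; return np.c_[p[:,0]*K[0,0]+K[0,2],p[:,1]*K[1,1]+K[1,2]]
def save(im,name): cv2.imwrite('pics/'+name,im[:,:,::-1])
E
python3 - <<'E'
from h import *
import pickle
print(state())
fs={}
for n in ['top','scene','wrist']:
    M=T(); f=grab_frame(n); f['M']=M; fs[n]=f; save(f['image'],n+'0.png'); print(n,f['mtx'],f['k1'],f.get('extrinsics',f.get('hand_eye')))
pickle.dump(fs,open('f0.pkl','wb'))
E
```

```text
pics
{'clock': 0.0, 'joint_positions': array([ 1.0802292 ,  0.38383498,  0.04385156,  1.5995817 , -0.01788596,
        1.16116348, -0.04988051]), 'qvel': array([ 1.28420146e-03,  1.76142710e-03,  5.93115980e-04,  1.02440374e-05,
       -3.57883511e-05,  1.64138200e-03, -2.89691107e-04]), 'joint_torque': array([-2.46591168e-05, -4.33465433e+01,  1.02487218e+00, -2.49510652e+01,
        1.05551761e-02,  1.12221338e-02, -7.11658060e-06]), 'tool_pos': array([ 0.24840863, -0.59965015,  0.22988385]), 'eef_rot': array([-3.13900262e+00,  1.58778536e-04,  3.92855737e-01]), 'ft_force': array([ 0.87695655, -0.19027362,  0.04886929]), 'moment': array([ 0.0174165 ,  0.01946167, -0.0415701 ]), 'grip_width': 1.0003176312921636}
top [[618.33599428   0.         322.67116738]
 [  0.         618.33599428 234.52110802]
 [  0.           0.           1.        ]] -0.1187935185195992 [[-0.02124911 -0.99420051  0.10542206  0.3899037 ]
 [-0.99972444  0.02007741 -0.01216339 -0.09371584]
 [ 0.00997625 -0.10565147 -0.99435318  1.52608047]
 [ 0.          0.          0.          1.        ]]
scene [[573.36745221   0.         312.868395  ]
 [  0.         573.36745221 237.35669832]
 [  0.           0.           1.        ]] -0.11118262459469076 [[-0.50585021 -0.76075232  0.40665891  0.11259301]
 [-0.86261433  0.44421018 -0.2420203   0.18190041]
 [ 0.00347548 -0.47321583 -0.88093967  1.09978028]
 [ 0.          0.          0.          1.        ]]
wrist [[408.85736709   0.         323.82895266]
 [  0.         408.85736709 244.3486757 ]
 [  0.           0.           1.        ]] -0.05627634141631516 [[-1.33214918e-03 -9.58257981e-01 -2.85901849e-01  7.26440667e-02]
 [ 9.99999102e-01 -1.23492075e-03 -5.20372008e-04  6.78097150e-04]
 [ 1.45584504e-04 -2.85902286e-01  9.58258766e-01 -1.40816950e-01]
 [ 0.00000000e+00  0.00000000e+00  0.00000000e+00  1.00000000e+00]]
```

View pics/top0.png

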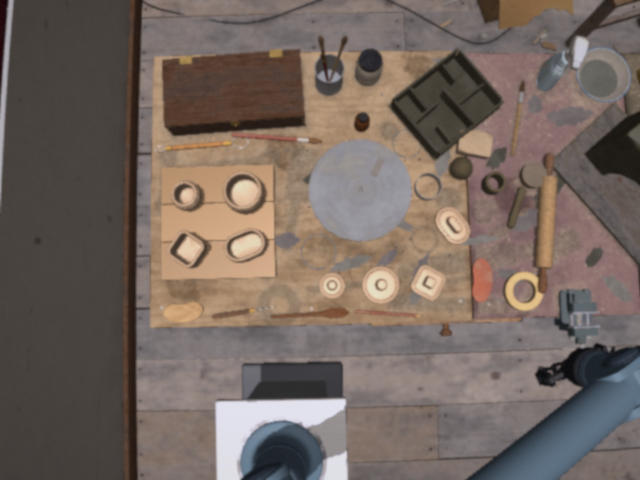

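View pics/scene0.png

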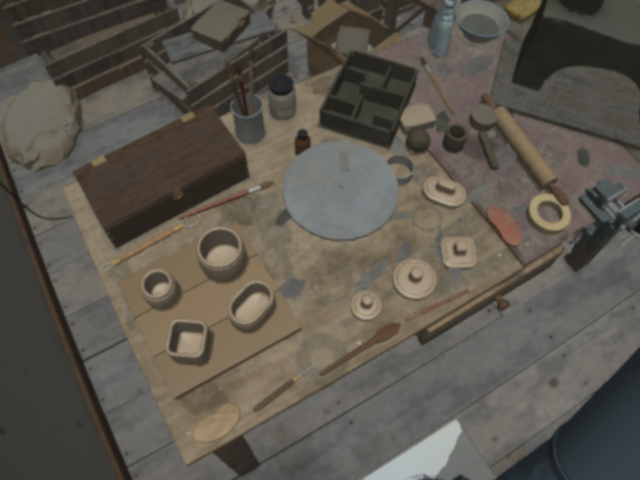

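View pics/wrist0.png

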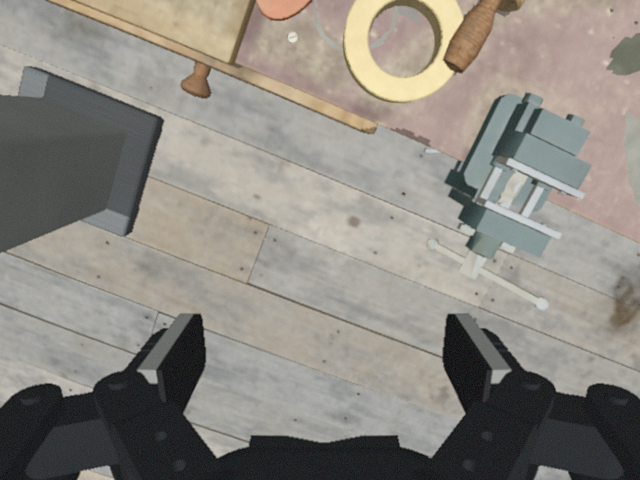

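The top picture shows the jars at about (186,195), (244,193), (189,249) and (246,245). The lids are at (332,285) small round, (381,284) large round, (428,282) square and (453,225) oval. Next I'll enlarge these areas.

```bash
python3 - <<'E'
from h import *
import pickle
fs=pickle.load(open('f0.pkl','rb'))
def crop(n,x0,y0,w,h,s,name):
    im=fs[n]['image'][y0:y0+h,x0:x0+w]; im=cv2.resize(im,None,fx=s,fy=s,interpolation=cv2.INTER_CUBIC).copy()
    for i in range(0,w,10): 
        cv2.line(im,(i*s,0),(i*s,5 if i%50 else 14),(255,0,0),1)
        if i%20==0: cv2.putText(im,str(x0+i),(i*s,24),0,.35,(255,0,0),1)
    for i in range(0,h,10):
        cv2.line(im,(0,i*s),(5,i*s),(255,0,0),1)
        if i%20==0: cv2.putText(im,str(y0+i),(8,i*s+4),0,.35,(255,0,0),1)
    save(im,name)
crop('top',160,165,120,120,5,'c_jars.png')
crop('top',310,200,170,110,4,'c_lids.png')
crop('scene',120,215,170,160,3,'s_jars.png')
crop('scene',335,165,160,160,3,'s_lids.png')
E
```

```text
(no output)
```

View pics/c_jars.png

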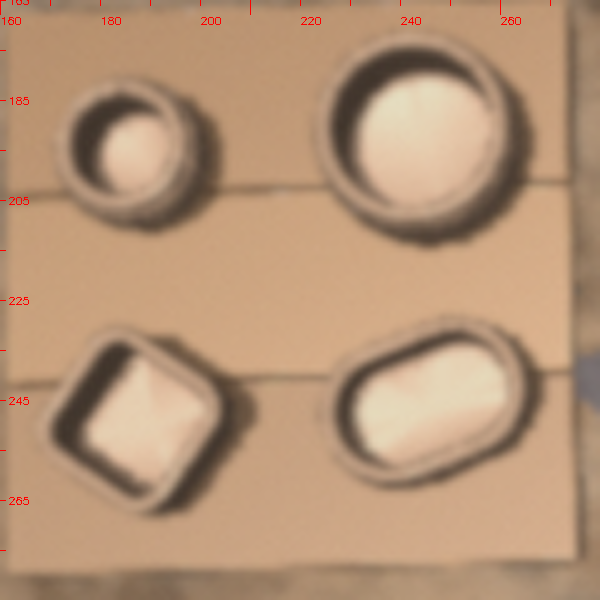

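View pics/c_lids.png

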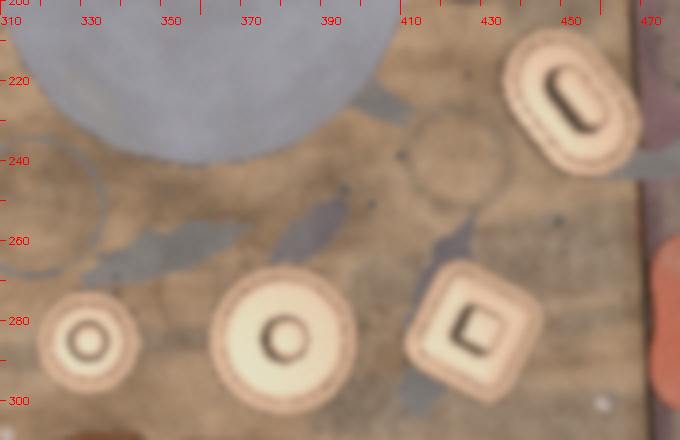

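```bash
cat > obj.py <<'E'
import numpy as np
def rrect(w,h,r,n=16):
    pts=[]
    for cx,cy,a0 in [(w/2-r,h/2-r,0),(-w/2+r,h/2-r,90),(-w/2+r,-h/2+r,180),(w/2-r,-h/2+r,270)]:
        a=np.radians(np.linspace(a0,a0+90,n)); pts.append(np.c_[cx+r*np.cos(a),cy+r*np.sin(a)])
    p=np.vstack(pts); p=np.vstack([p,p[:1]])
    # resample evenly
    d=np.r_[0,np.cumsum(np.linalg.norm(np.diff(p,axis=0),axis=1))]; t=np.linspace(0,d[-1],81)[:-1]
    return np.c_[np.interp(t,d,p[:,0]),np.interp(t,d,p[:,1])]
def C(d): return rrect(d,d,d/2-1e-6)
# name: (list of (outline,z))  ; lids on table
O={
'slid':[(C(.065),.020),(C(.022),.046)],
'llid':[(C(.093),.020),(C(.026),.046)],
'qlid':[(rrect(.075,.075,.014),.020),(rrect(.024,.024,.004),.046)],
'olid':[(rrect(.069,.101,.0345),.020),(rrect(.020,.044,.0099),.046)],
'sjar':[(C(.048),.088)],
'ljar':[(C(.076),.102)],
'qjar':[(rrect(.058,.058,.008),.092)],
'ojar':[(rrect(.052,.084,.026),.082)],
}
def pts(name,x,y,yaw):
    c,s=np.cos(yaw),np.sin(yaw)
    return [np.c_[o@np.array([[c,s],[-s,c]])+[x,y],np.full(len(o),z)] for o,z in O[name]]
E
python3 - <<'E'
from h import *; from obj import *
import pickle
fs=pickle.load(open('f0.pkl','rb')); f=fs['top'];E=f['extrinsics']
px=dict(slid=(332.2,285.5),llid=(380.9,284.7),qlid=(428.5,282.5),olid=(452.7,225.6),sjar=(184.4,194),ljar=(242.4,190.6),qjar=(186.8,248.6),ojar=(245.6,245.4))
est={}
for k,p in px.items():
    z=O[k][0][1]; P=at_z(f,p,E,z); est[k]=[P[0],P[1],0.]
def dirn(a,b,z):
    A=at_z(f,a,E,z);B=at_z(f,b,E,z);d=B-A;return np.arctan2(d[1],d[0])
# oval knob long axis: (545,72)->(600,130) in crop/4 ; y axis of lid
a=dirn((310+548/4,200+72/4),(310+598/4,200+128/4),.046); est['olid'][2]=a-np.pi/2
a=dirn((160+350/5,165+440/5),(160+505/5,165+365/5),.082); est['ojar'][2]=a-np.pi/2
a=dirn((160+118/5,165+328/5),(160+222/5,165+408/5),.092); est['qjar'][2]=a
a=dirn((310+457/4,200+258/4),(310+545/4,200+322/4),.02); est['qlid'][2]=a
for k in est: 
    if k[0] in 'oq':
        m=np.pi/2 if k[0]=='q' else np.pi
        est[k][2]=(est[k][2]+m/2)%m-m/2
    print(k,np.round(est[k],4),'reach %.3f'%np.hypot(*est[k][:2]))
pickle.dump(est,open('est.pkl','wb'))
for n,(x0,y0,w,h,s),o in [('top',(160,165,120,120,6),'ov_tj'),('top',(310,200,170,110,4),'ov_tl'),('scene',(120,215,170,160,4),'ov_sj'),('scene',(335,165,160,160,4),'ov_sl')]:
    f=fs[n]; im=cv2.resize(f['image'][y0:y0+h,x0:x0+w],None,fx=s,fy=s,interpolation=cv2.INTER_CUBIC).copy()
    for k in est:
        for P in pts(k,*est[k]):
            uv=(proj(f,P,f['extrinsics'])-[x0,y0]+.5)*s-.5
            cv2.polylines(im,[np.round(uv).astype(int)],True,(255,0,0),1)
    save(im,o+'.png')
E
```

```text
slid [ 0.4245 -0.1326  0.    ] reach 0.445
llid [ 0.4239 -0.2513  0.    ] reach 0.493
qlid [ 0.4265 -0.3682 -0.6526] reach 0.563
olid [ 0.5653 -0.434  -0.8725] reach 0.713
sjar [0.6453 0.2137 0.    ] reach 0.680
ljar [0.6479 0.0742 0.    ] reach 0.652
qjar [ 0.5153  0.2067 -0.6664] reach 0.555
ojar [0.521  0.0699 0.4335] reach 0.526
```

View pics/ov_tj.png

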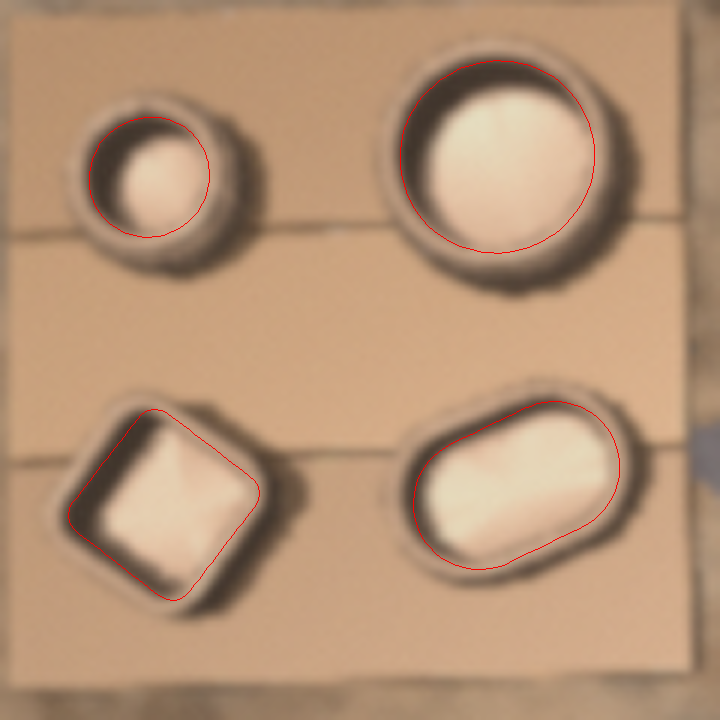

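View pics/ov_tl.png

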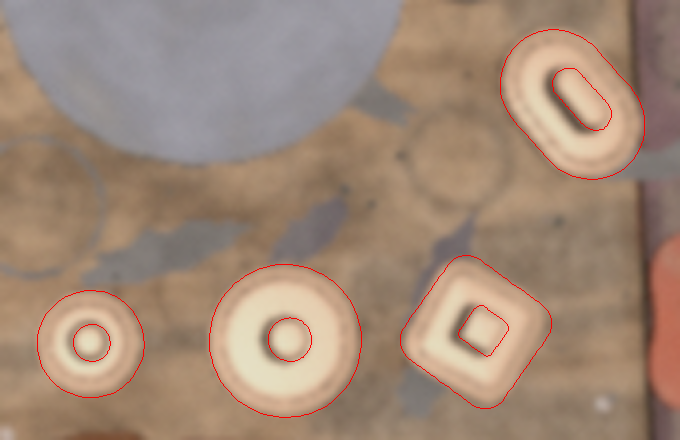

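View pics/ov_sj.png

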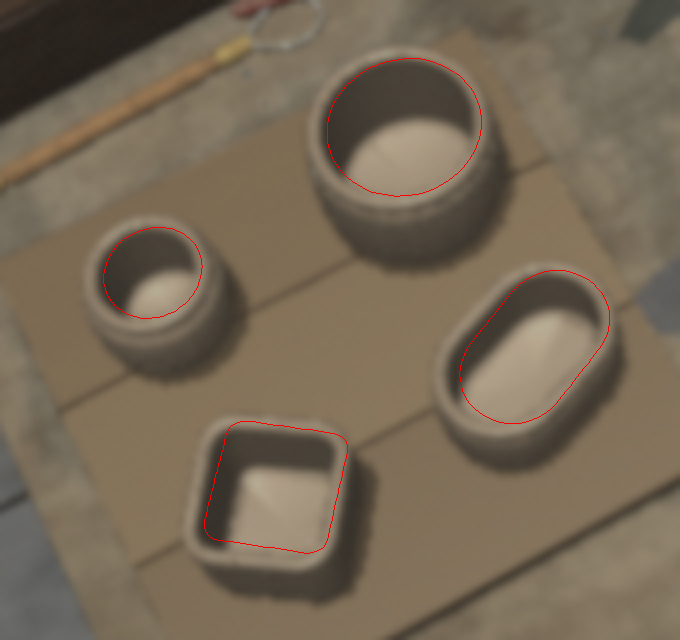

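View pics/ov_sl.png

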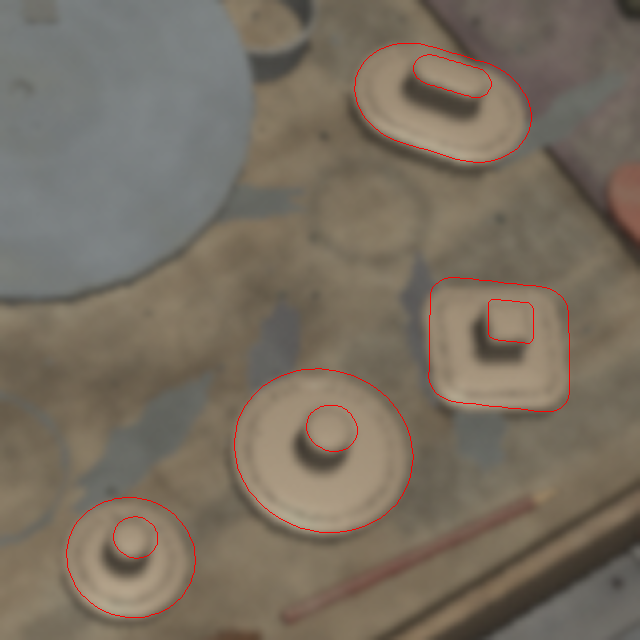

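servo_tool(
  steps=[
    [[0.04, -0.024, -0.005, 0, 0, 0], [0.04, -0.024, -0.005, 0, 0, 0], [0.04, -0.024, -0.005, 0, 0, 0], [0.04, -0.024, -0.005, 0, 0, 0], [0.04, -0.024, -0.005, 0, 0, 0], [0.04, -0.024, -0.005, 0, 0, 0], [0.04, -0.024, -0.005, 0, 0, 0], [0.04, -0.024, -0.005, 0, 0, 0], [0, 0, 0, 0, 0, 0], [0, 0, 0, 0, 0, 0]],
  ],
)

```text
clock: 1.4
tool_pos: [0.4745, -0.2905, 0.2667]
eef_rot: [-3.134, 0.004, 0.39]
ft_force: [-0.1, -0.2, 1.0]
grip_width: 1.003
```

```bash
cat > look.py <<'E'
import sys,pickle
from h import *; from obj import *
est=pickle.load(open('est.pkl','rb'))
def look(name,keys,off={}):
    M=T(); f=grab_frame('wrist'); E=M@f['hand_eye']; f['E']=E; pickle.dump(f,open(name+'.pkl','wb'))
    draw(f,name,keys); return f
def draw(f,name,keys,s=1,box=None,dz=0):
    E=f['E']; x0,y0,w,h=box or (0,0,640,480)
    im=cv2.resize(f['image'][y0:y0+h,x0:x0+w],None,fx=s,fy=s,interpolation=cv2.INTER_CUBIC).copy()
    for k in keys:
        for P in pts(k,*est[k]):
            uv=(proj(f,P,E)-[x0,y0]+.5)*s-.5
            cv2.polylines(im,[np.round(uv).astype(int)],True,(255,0,0),1)
    save(im,name+'.png')
E
python3 - <<'E'
from look import *
s=state(); print(s['clock'],s['tool_pos'],s['eef_rot'],s['joint_positions'],s['ft_force'])
look('w1',['slid','llid','qlid','olid'])
E
```

```text
1.4 [ 0.47454566 -0.2905169   0.26674921] [-3.13381147  0.00426138  0.38971353] [ 0.63188065  0.19087935 -0.17551185  1.77165105  0.03358884  1.19078086
 -0.73434806] [-0.05076602 -0.16227733  0.98223267]
```

View pics/w1.png

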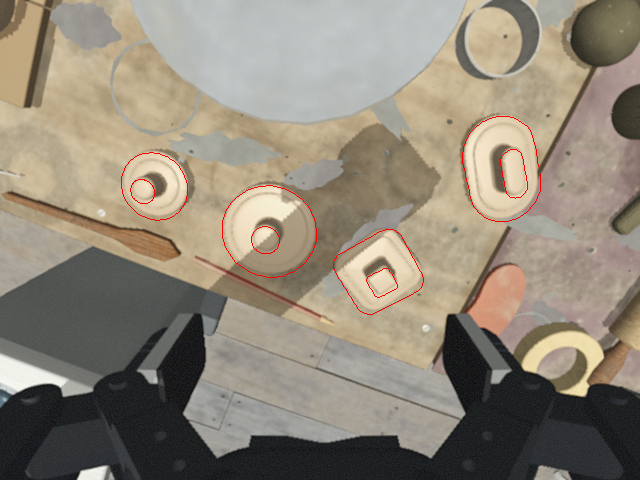

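The wrist picture shows all four lids, and the projected outlines agree with them to 1–3 px. I'll refine with an edge fit and check it in enlarged crops.

```bash
cat > fit.py <<'E'
from look import *
from scipy.optimize import minimize
def fitobj(views,k,p0,yawfree):
    # views: list of (f,E); maximise mean |grad . normal| along outlines, coarse to fine
    for sg in (3,1.5,.8):
        G=[]
        for f,E in views:
            g=cv2.GaussianBlur(cv2.cvtColor(f['image'],cv2.COLOR_RGB2LAB).astype(np.float32),(0,0),sg)
            G.append([(cv2.Sobel(g[...,c],cv2.CV_32F,1,0),cv2.Sobel(g[...,c],cv2.CV_32F,0,1)) for c in (0,2)])
        def cost(q):
            x,y=p0[0]+q[0]*.001,p0[1]+q[1]*.001; yaw=p0[2]+(np.radians(q[2]) if yawfree else 0)
            c=0
            for (f,E),g in zip(views,G):
                for i,P in enumerate(pts(k,x,y,yaw)):
                    uv=proj(f,P,E); t=np.roll(uv,-1,0)-np.roll(uv,1,0); n=np.c_[t[:,1],-t[:,0]]/np.linalg.norm(t,axis=1,keepdims=True)
                    mx,my=uv[:,0].astype(np.float32)[None],uv[:,1].astype(np.float32)[None]
                    tot=0
                    for gx,gy in g:
                        d=cv2.remap(gx,mx,my,1)[0]*n[:,0]+cv2.remap(gy,mx,my,1)[0]*n[:,1]; tot=tot+d**2
                    c-=np.mean(np.sqrt(tot+1))*(1 if i==0 else .5)
            return c
        r=minimize(cost,[0,0,0],method='Nelder-Mead',options=dict(initial_simplex=[[0,0,0],[2,0,0],[0,2,0],[0,0,3]] if sg==3 else [[0,0,0],[.7,0,0],[0,.7,0],[0,0,1.]],xatol=.02,fatol=1e-4))
        q=r.x; p0=[p0[0]+q[0]*.001,p0[1]+q[1]*.001,p0[2]+(np.radians(q[2]) if yawfree else 0)]
    return p0
E
cat > a.py <<'E'
from fit import *
f=pickle.load(open('w1.pkl','rb')); fs=pickle.load(open('f0.pkl','rb'))
new={}
for k in ['slid','llid','qlid','olid']:
    yf=k[0] in 'qo'
    for n,v in [('wrist',[(f,f['E'])]),('top',[(fs['top'],fs['top']['extrinsics'])]),('scene',[(fs['scene'],fs['scene']['extrinsics'])])]:
        p=fitobj(v,k,est[k],yf); print(k,n,np.round(p,4))
        if n=='wrist': new[k]=p
est.update(new); pickle.dump(est,open('est.pkl','wb'))
draw(f,'w1l',['slid','llid','qlid','olid'],3,(110,105,230,220))
draw(f,'w1r',['slid','llid','qlid','olid'],3,(320,105,230,220))
E
python3 a.py
```

```text
slid wrist [ 0.4272 -0.1319  0.    ]
slid top [ 0.424  -0.1283  0.    ]
slid scene [ 0.4256 -0.1304  0.    ]
llid wrist [ 0.425  -0.2499  0.    ]
llid top [ 0.4236 -0.2466  0.    ]
llid scene [ 0.4242 -0.2491  0.    ]
qlid wrist [ 0.4279 -0.3664 -0.5376]
qlid top [ 0.4262 -0.3627 -0.6622]
qlid scene [ 0.4258 -0.3664 -0.5278]
olid wrist [ 0.5661 -0.434  -0.9074]
olid top [ 0.5675 -0.4348 -0.9645]
olid scene [ 0.566  -0.4323 -0.9582]
```

View pics/w1l.png

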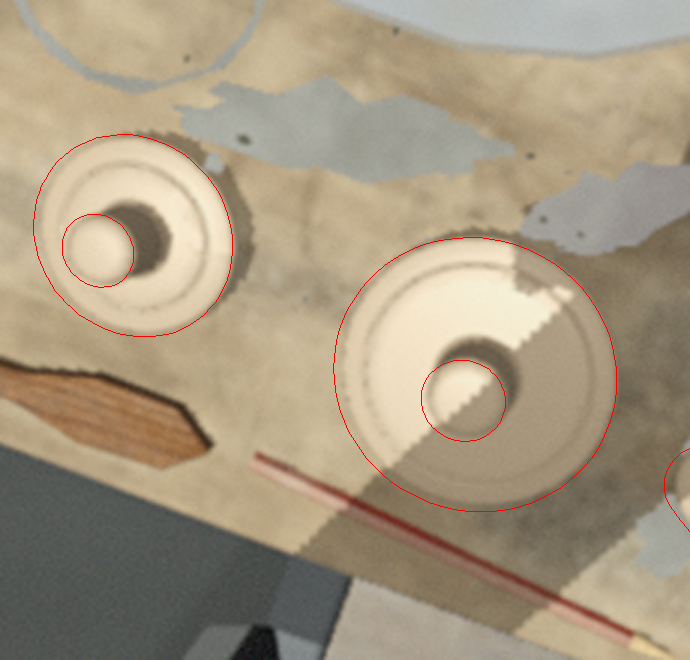

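View pics/w1r.png

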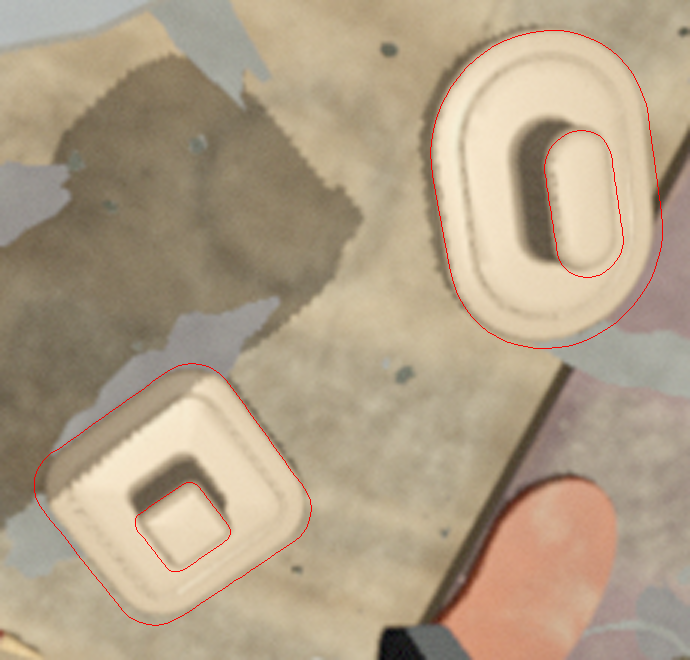

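servo_tool(
  steps=[
    [[0.024, -0.04, -0.004, 0, 0, 0], [0.024, -0.04, -0.004, 0, 0, 0], [0.024, -0.04, -0.004, 0, 0, 0], [0.024, -0.04, -0.004, 0, 0, 0], [0.024, -0.04, -0.004, 0, 0, 0], [0.024, -0.04, -0.004, 0, 0, 0], [0.024, -0.04, -0.004, 0, 0, 0], [0.024, -0.04, -0.004, 0, 0, 0], [0.024, -0.04, -0.004, 0, 0, 0], [0, 0, 0, 0, 0, 0], [0, 0, 0, 0, 0, 0]],
  ],
)

```text
clock: 2.82
tool_pos: [0.5437, 0.1116, 0.3014]
eef_rot: [-3.136, 0.01, 0.346]
ft_force: [0.1, 0.0, 0.2]
grip_width: 1.002
```

```bash
cat > b.py <<'E'
from fit import *
s=state(); print(s['clock'],s['tool_pos'],s['eef_rot'],s['joint_positions'])
K=['sjar','ljar','qjar','ojar']
f=look('w2',[]); fs=pickle.load(open('f0.pkl','rb'))
new={}
for k in K:
    yf=k[0] in 'qo'
    for n,v in [('wrist',[(f,f['E'])]),('top',[(fs['top'],fs['top']['extrinsics'])]),('scene',[(fs['scene'],fs['scene']['extrinsics'])])]:
        p=fitobj(v,k,est[k],yf); print(k,n,np.round(p,4))
        if n=='wrist': new[k]=p
est.update(new); pickle.dump(est,open('est.pkl','wb'))
draw(f,'w2o',K,2,(120,0,400,300))
E
python3 b.py
```

```text
2.825 [0.54367689 0.11163197 0.30144963] [-3.13618815  0.00999225  0.3460066 ] [ 0.15803307  0.19027685 -0.48746771  1.71703324  0.08754822  1.26725264
 -1.57385592]
sjar wrist [0.6472 0.2154 0.    ]
sjar top [0.6463 0.215  0.    ]
sjar scene [0.6465 0.217  0.    ]
ljar wrist [0.6497 0.077  0.    ]
ljar top [0.6496 0.0753 0.    ]
ljar scene [0.6492 0.0771 0.    ]
qjar wrist [ 0.5171  0.2105 -0.6207]
qjar top [ 0.5149  0.2106 -0.641 ]
qjar scene [ 0.5156  0.212  -0.6005]
ojar wrist [0.5243 0.0745 0.3461]
ojar top [0.5153 0.0716 0.5047]
ojar scene [0.5231 0.0749 0.3355]
```

View pics/w2o.png

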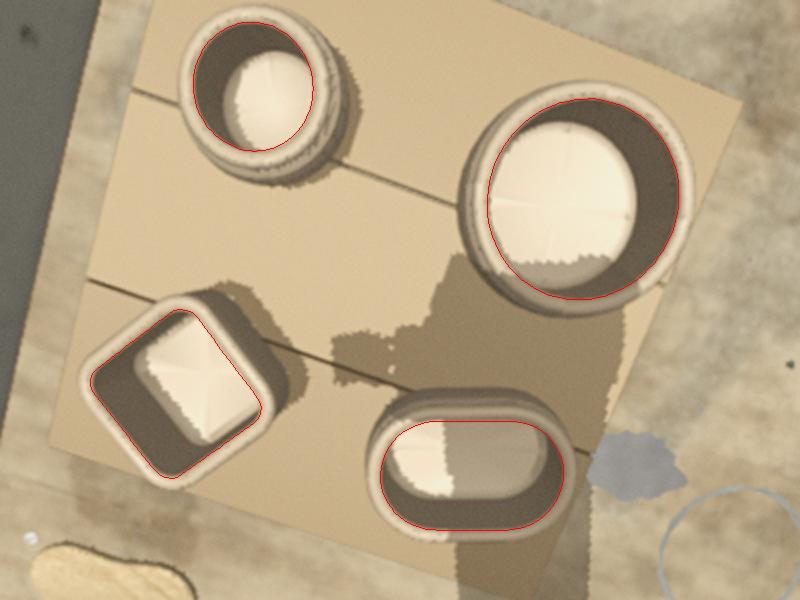

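```bash
cat > go.py <<'E'
import sys
from h import *
# go.py x y z yaw : print rotation (tool, deg) to do first, then shift in the tool frame after the turn (and before)
x,y,z,yaw=map(float,sys.argv[1:5]); s=state(); M=T()
Rt=R.from_euler('xyz',[np.pi,0,yaw]).as_matrix()
print('clock %.2f'%s['clock'],'pos',np.round(s['tool_pos'],4),'rot',np.round(s['eef_rot'],4),'F',np.round(s['ft_force'],1),'w %.3f'%s['grip_width'],'j7 %.2f'%s['joint_positions'][6])
d=np.array([x,y,z])-M[:3,3]
print('rotvec deg',np.round(np.degrees(R.from_matrix(M[:3,:3].T@Rt).as_rotvec()),2))
print('shift now',np.round(M[:3,:3].T@d,4),' after turn',np.round(Rt.T@d,4),'dist %.3f'%np.linalg.norm(d))
E
python3 go.py .427 -.132 .12 .346
```

```text
clock 2.88 pos [0.5436 0.112  0.3015] rot [-3.1355  0.0097  0.346 ] F [-0.2  0.8 -0.2] w 1.001 j7 -1.57
rotvec deg [-0.35  0.55  0.  ]
shift now [-0.1907  0.1911  0.1822]  after turn [-0.1924  0.19    0.1815] dist 0.326
```

servo_tool(
  steps=[
    [[-0.024, 0.024, 0, -0.35, 0.55, 0], [-0.024, 0.024, 0.02, 0, 0, 0], [-0.024, 0.024, 0.025, 0, 0, 0], [-0.024, 0.024, 0.025, 0, 0, 0], [-0.024, 0.024, 0.025, 0, 0, 0], [-0.024, 0.024, 0.025, 0, 0, 0], [-0.024, 0.024, 0.025, 0, 0, 0], [-0.024, 0.024, 0.025, 0, 0, 0], [0, 0, 0, 0, 0, 0], [0, 0, 0, 0, 0, 0]],
  ],
  claw=-0.2,
  squeeze=30,
)

```text
clock: 4.12
tool_pos: [0.4169, -0.1597, 0.1272]
eef_rot: [3.137, -0.001, 0.307]
ft_force: [0.8, -0.6, 0.3]
grip_width: 0.601
```

```bash
python3 - <<'E'
from fit import *
f=look('w3',[])
p=fitobj([(f,f['E'])],'slid',est['slid'],False); print(np.round(p,4))
est['slid']=p; pickle.dump(est,open('est.pkl','wb'))
draw(f,'w3',['slid'])
E
python3 go.py .427 -.132 .12 .346
```

```text
[ 0.4324 -0.1325  0.    ]
clock 4.17 pos [ 0.4166 -0.1597  0.1271] rot [ 3.1369e+00 -5.0000e-04  3.0790e-01] F [-0.3  0.5 -0.7] w 0.602 j7 -1.04
rotvec deg [ 0.27 -0.02 -2.18]
shift now [ 0.0184 -0.0233  0.007 ]  after turn [ 0.0192 -0.0225  0.0071] dist 0.030
```

View pics/w3.png

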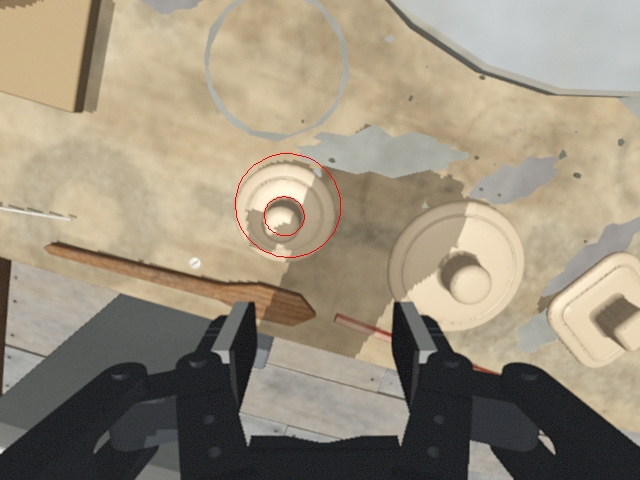

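```bash
python3 - <<'E'
from fit import *
f=pickle.load(open('w3.pkl','rb'))
est['slid']=[.4272,-.1319,0]
draw(f,'w3c',['slid'],5,(220,140,140,130))
E
```

```text
(no output)
```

View pics/w3c.png

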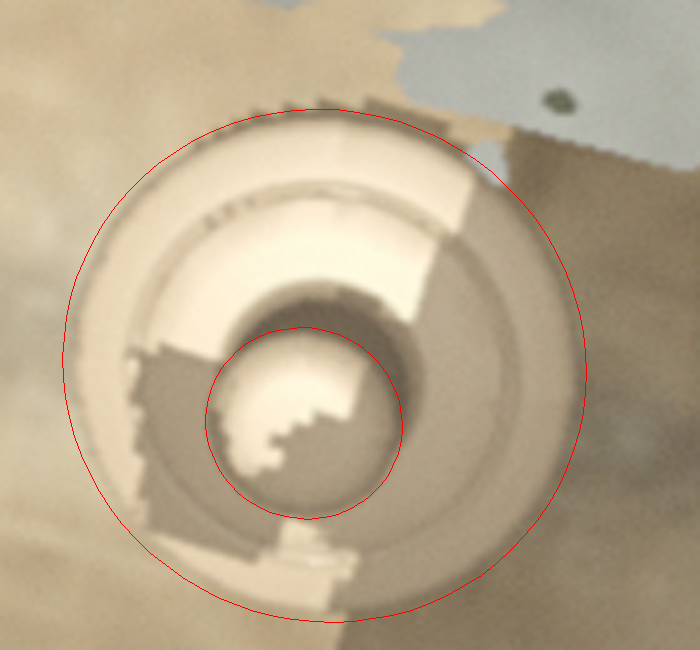

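servo_tool(
  steps=[
    [[0.018, -0.0235, 0.007, 0.27, 0, 0], [0, 0, 0, 0, 0, 0], [0, 0, 0.025, 0, 0, 0], [0, 0, 0.025, 0, 0, 0], [0, 0, 0, 0, 0, 0]],
  ],
)

```text
clock: 4.8
tool_pos: [0.4331, -0.1316, 0.074]
eef_rot: [3.134, -0.01, 0.312]
ft_force: [-0.4, -0.8, -0.4]
grip_width: 0.6
```

```bash
python3 go.py .4272 -.1319 .024 .308
```

```text
clock 4.80 pos [ 0.4331 -0.1316  0.074 ] rot [ 3.1345 -0.0101  0.3123] F [-0.4 -0.8 -0.4] w 0.600 j7 -1.15
rotvec deg [ 0.41 -0.58  0.24]
shift now [-0.0062 -0.0019  0.0499]  after turn [-0.0057 -0.0015  0.05  ] dist 0.050
```

servo_tool(
  steps=[
    [[-0.006, -0.002, 0.015, 0.4, -0.6, 0], [0, 0, 0, 0, 0, 0], [0, 0, 0.012, 0, 0, 0], [0, 0, 0.01, 0, 0, 0], [0, 0, 0, 0, 0, 0]],
  ],
)

```text
clock: 5.42
tool_pos: [0.4291, -0.1327, 0.0373]
eef_rot: [3.139, -0.003, 0.312]
ft_force: [-0.1, -0.6, 0.4]
grip_width: 0.599
```

```bash
python3 go.py .4272 -.1319 .024 .308
```

```text
clock 5.42 pos [ 0.4291 -0.1327  0.0373] rot [ 3.1385e+00 -3.1000e-03  3.1200e-01] F [-0.1 -0.6  0.4] w 0.599 j7 -1.17
rotvec deg [ 0.18 -0.18  0.23]
shift now [-0.0016 -0.0014  0.0132]  after turn [-0.0015 -0.0014  0.0133] dist 0.013
```

servo_tool(
  steps=[
    [[-0.002, -0.0015, 0.007, 0.2, -0.2, 0], [-0.0005, 0, 0.006, 0, -0.1, 0], [0, 0, 0, 0, 0, 0]],
  ],
)

```text
clock: 5.8
tool_pos: [0.4261, -0.132, 0.0234]
eef_rot: [-3.141, 0.003, 0.312]
ft_force: [0.5, 0.0, 0.1]
grip_width: 0.598
```

```bash
python3 go.py .4272 -.1319 .024 .308; python3 -c "
from look import *
look('w4',[])"
```

```text
clock 5.80 pos [ 0.4261 -0.132   0.0234] rot [-3.1409e+00  2.5000e-03  3.1220e-01] F [0.5 0.  0.1] w 0.598 j7 -1.18
rotvec deg [-0.04  0.14  0.24]
shift now [ 0.001   0.0002 -0.0007]  after turn [ 0.001   0.0002 -0.0006] dist 0.001
```

View pics/w4.png

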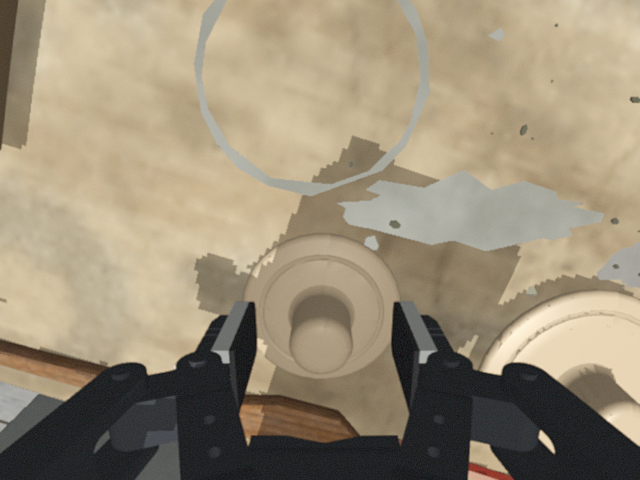

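The knob is centred between the open pads, at (321,345). Closing now.

servo_tool(
  steps=[
    [[0, 0, 0, 0, 0, 0], [0, 0, 0, 0, 0, 0], [0, 0, 0, 0, 0, 0], [0, 0, 0, 0, 0, 0], [0, 0, 0, 0, 0, 0], [0, 0, 0, 0, 0, 0]],
  ],
  claw=1,
  squeeze=30,
)

```text
clock: 6.6
tool_pos: [0.4267, -0.1321, 0.024]
eef_rot: [3.141, 0.001, 0.312]
ft_force: [-0.3, -0.1, -1.0]
grip_width: 0.241
```

```bash
python3 go.py .4272 -.1319 .024 .308; python3 -c "
from look import *
look('w5',[])"
```

```text
clock 6.60 pos [ 0.4267 -0.1321  0.024 ] rot [3.1414e+00 1.4000e-03 3.1210e-01] F [-0.3 -0.1 -1. ] w 0.241 j7 -1.18
rotvec deg [0.01 0.08 0.24]
shift now [ 0.0006 -0.0001 -0.    ]  after turn [ 0.0006 -0.0001 -0.    ] dist 0.001
```

View pics/w5.png

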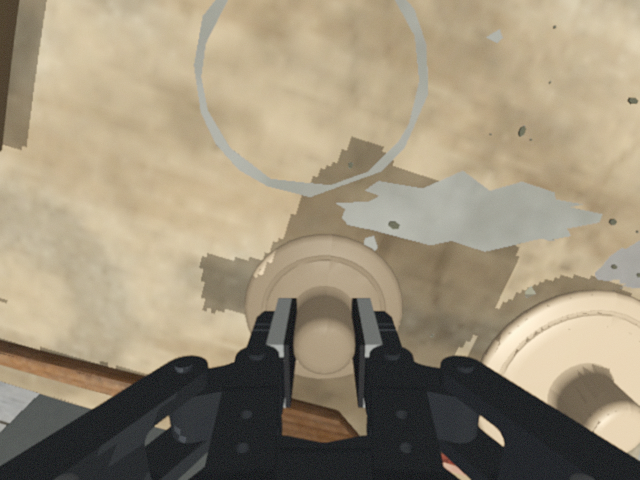

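servo_tool(
  steps=[
    [[0, 0, -0.01, 0, 0, 0], [0, 0, -0.03, 0, 0, 0], [0, 0, -0.04, 0, 0, 0], [0, 0, -0.04, 0, 0, 0], [0, 0, -0.04, 0, 0, 0], [0, 0, -0.03, 0, 0, 0], [0, 0, 0, 0, 0, 0]],
  ],
)

```text
clock: 7.52
tool_pos: [0.4266, -0.1315, 0.2233]
eef_rot: [3.14, -0.0, 0.313]
ft_force: [-0.1, 0.3, -0.6]
grip_width: 0.247
```

```bash
python3 go.py .647 .2155 .2 .312
```

```text
clock 7.53 pos [ 0.4266 -0.1315  0.2233] rot [ 3.1403e+00 -3.0000e-04  3.1330e-01] F [-0.1  0.3 -0.6] w 0.247 j7 -1.05
rotvec deg [ 0.08 -0.02  0.07]
shift now [ 0.3166 -0.2622  0.0231]  after turn [ 0.3163 -0.2626  0.0233] dist 0.412
```

servo_tool(
  steps=[
    [[0.02, -0.016, 0, 0, 0, 0], [0.033, -0.028, 0.002, 0, 0, 0], [0.033, -0.028, 0.002, 0, 0, 0], [0.033, -0.028, 0.002, 0, 0, 0], [0.033, -0.028, 0.002, 0, 0, 0], [0.033, -0.028, 0.002, 0, 0, 0], [0.033, -0.028, 0.002, 0, 0, 0], [0.033, -0.028, 0.002, 0, 0, 0], [0.033, -0.028, 0.002, 0, 0, 0], [0.02, -0.016, 0.002, 0, 0, 0], [0.01, -0.008, 0, 0, 0, 0], [0, 0, 0, 0, 0, 0]],
  ],
)

```text
clock: 9.02
tool_pos: [0.6381, 0.222, 0.1826]
eef_rot: [-3.138, 0.03, 0.308]
ft_force: [-0.1, 0.5, 0.4]
grip_width: 0.241
```

```bash
python3 go.py .647 .2155 .15 .312;  python3 -c "
from look import *
look('w6',['sjar','ljar'])"
```

```text
clock 9.03 pos [0.6381 0.222  0.1826] rot [-3.1376  0.0302  0.3085] F [-0.1  0.5  0.4] w 0.241 j7 -1.83
rotvec deg [-0.23  1.73 -0.2 ]
shift now [0.0075 0.009  0.0324]  after turn [0.0065 0.0089 0.0326] dist 0.034
```

View pics/w6.png

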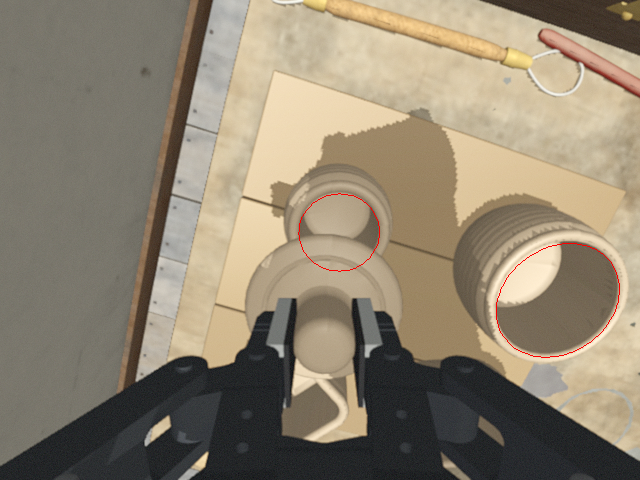

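servo_tool(
  steps=[
    [[0.0075, 0.009, 0.01, -0.2, 1.7, 0], [0, 0, 0.01, 0, 0, 0], [0, 0, 0.008, 0, 0, 0], [0, 0, 0, 0, 0, 0]],
  ],
)

```text
clock: 9.57
tool_pos: [0.6462, 0.209, 0.153]
eef_rot: [3.138, 0.004, 0.302]
ft_force: [0.0, 0.8, -1.5]
grip_width: 0.245
```

```bash
python3 go.py .647 .2155 .122 .312
```

```text
clock 9.57 pos [0.6462 0.209  0.153 ] rot [3.1379 0.0039 0.3025] F [ 0.   0.8 -1.5] w 0.245 j7 -1.83
rotvec deg [ 0.21  0.23 -0.54]
shift now [ 0.0028 -0.0061  0.031 ]  after turn [ 0.0027 -0.006   0.031 ] dist 0.032
```

servo_tool(
  steps=[
    [[0.002, -0.005, 0.01, 0.2, 0.2, -0.4], [0, 0, 0.01, 0, 0, 0], [0, 0, 0.006, 0, 0, 0], [0, 0, 0, 0, 0, 0]],
  ],
)

```text
clock: 10.07
tool_pos: [0.6464, 0.2156, 0.1255]
eef_rot: [-3.141, 0.0, 0.311]
ft_force: [-0.4, 0.4, -0.0]
grip_width: 0.238
```

```bash
python3 go.py .647 .2155 .112 .312
```

```text
clock 10.07 pos [0.6464 0.2156 0.1255] rot [-3.1409  0.      0.311 ] F [-0.4  0.4 -0. ] w 0.238 j7 -1.84
rotvec deg [-0.04  0.   -0.06]
shift now [0.0005 0.0003 0.0135]  after turn [0.0005 0.0003 0.0135] dist 0.014
```

servo_tool(
  steps=[
    [[0, 0, 0.008, 0, 0, 0], [0, 0, 0.006, 0, 0, 0], [0, 0, 0.004, 0, 0, 0], [0, 0, 0, 0, 0, 0]],
  ],
)

```text
clock: 10.58
tool_pos: [0.6467, 0.2157, 0.1065]
eef_rot: [-3.141, -0.0, 0.311]
ft_force: [-0.9, -0.8, -1.0]
grip_width: 0.241
```

```bash
python3 go.py .647 .2155 .100 .312;  python3 -c "
from look import *
look('w7',[])"
```

```text
clock 10.57 pos [0.6467 0.2157 0.1065] rot [-3.1409e+00 -5.0000e-04  3.1090e-01] F [-0.9 -0.8 -1. ] w 0.241 j7 -1.85
rotvec deg [-0.04 -0.03 -0.06]
shift now [0.0002 0.0003 0.0065]  after turn [0.0002 0.0003 0.0065] dist 0.006
```

View pics/w7.png

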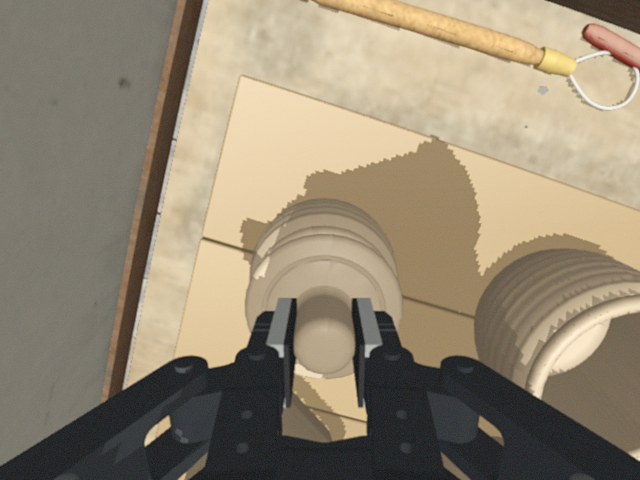

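servo_tool(
  steps=[
    [[0, 0, 0.003, 0, 0, 0], [0, 0, 0.002, 0, 0, 0], [0, 0, 0.001, 0, 0, 0], [0, 0, 0, 0, 0, 0]],
  ],
)

```text
clock: 11.12
tool_pos: [0.6475, 0.2159, 0.1011]
eef_rot: [-3.141, -0.002, 0.311]
ft_force: [0.7, 1.0, -1.1]
grip_width: 0.245
```

```bash
python3 go.py .647 .2155 .100 .312
```

```text
clock 11.12 pos [0.6475 0.2159 0.1011] rot [-3.1408e+00 -2.3000e-03  3.1070e-01] F [ 0.7  1.  -1.1] w 0.245 j7 -1.85
rotvec deg [-0.04 -0.13 -0.08]
shift now [-0.0006  0.0003  0.0011]  after turn [-0.0006  0.0003  0.0011] dist 0.001
```

servo_tool(
  steps=[
    [[-0.0005, 0, 0.001, 0, 0, 0], [0, 0, 0, 0, 0, 0], [0, 0, 0, 0, 0, 0]],
  ],
)

```text
clock: 11.5
tool_pos: [0.6472, 0.2159, 0.1004]
eef_rot: [-3.141, -0.003, 0.311]
ft_force: [-0.5, 0.6, -0.7]
grip_width: 0.241
```

```bash
python3 go.py .647 .2155 .100 .312
```

```text
clock 11.50 pos [0.6472 0.2159 0.1004] rot [-3.1408e+00 -2.9000e-03  3.1070e-01] F [-0.5  0.6 -0.7] w 0.241 j7 -1.85
rotvec deg [-0.05 -0.17 -0.07]
shift now [-0.0003  0.0003  0.0004]  after turn [-0.0003  0.0003  0.0004] dist 0.001
```

servo_tool(
  steps=[
    [[0, 0, 0.001, 0, 0, 0], [0, 0, 0, 0, 0, 0], [0, 0, 0, 0, 0, 0]],
  ],
)

```text
clock: 11.88
tool_pos: [0.6475, 0.216, 0.1002]
eef_rot: [-3.141, -0.004, 0.311]
ft_force: [-0.6, -0.6, -0.9]
grip_width: 0.249
```

```bash
python3 go.py .647 .2155 .100 .312; python3 -c "
from bench import *
import numpy as np
print(state()['ft_force'],state()['moment'])"
```

```text
clock 11.88 pos [0.6475 0.216  0.1002] rot [-3.141  -0.0036  0.3107] F [-0.6 -0.6 -0.9] w 0.249 j7 -1.85
rotvec deg [-0.03 -0.21 -0.08]
shift now [-0.0006  0.0004  0.0002]  after turn [-0.0006  0.0004  0.0002] dist 0.001
[-0.55300177 -0.59093031 -0.86003623] [-0.07031127  0.06240513  0.05071524]
```

servo_tool(
  steps=[
    [[-0.0005, 0, 0.0015, 0, -0.2, 0], [0, 0, 0.0005, 0, 0, 0], [0, 0, 0, 0, 0, 0]],
  ],
)

```text
clock: 12.25
tool_pos: [0.6477, 0.2161, 0.1001]
eef_rot: [3.142, -0.001, 0.311]
ft_force: [-1.5, -0.6, 1.4]
grip_width: 0.245
```

```bash
python3 go.py .647 .2155 .100 .312; python3 -c "
from look import *
look('w8',[])"
```

```text
clock 12.25 pos [0.6477 0.2161 0.1001] rot [ 3.1416e+00 -1.3000e-03  3.1060e-01] F [-1.5 -0.6  1.4] w 0.245 j7 -1.85
rotvec deg [ 0.   -0.07 -0.08]
shift now [-0.0008  0.0004  0.0001]  after turn [-0.0008  0.0003  0.0001] dist 0.001
```

View pics/w8.png

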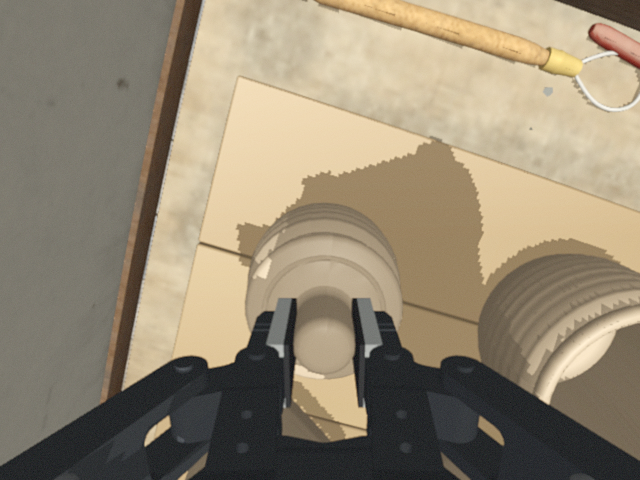

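servo_tool(
  steps=[
    [[0, 0, 0, 0, 0, 0], [0, 0, 0, 0, 0, 0], [0, 0, 0, 0, 0, 0], [0, 0, 0, 0, 0, 0]],
  ],
  claw=-0.2,
)

```text
clock: 12.8
tool_pos: [0.6474, 0.2159, 0.0984]
eef_rot: [-3.141, -0.001, 0.311]
ft_force: [0.2, 0.4, -0.2]
grip_width: 0.601
```

servo_tool(
  steps=[
    [[0, 0, -0.01, 0, 0, 0], [0, 0, -0.03, 0, 0, 0], [0, 0, -0.04, 0, 0, 0], [0, 0, -0.03, 0, 0, 0], [0, 0, 0, 0, 0, 0]],
  ],
)

```text
clock: 13.42
tool_pos: [0.6477, 0.2163, 0.2139]
eef_rot: [-3.141, -0.002, 0.311]
ft_force: [1.0, 0.3, -0.0]
grip_width: 0.597
```

```bash
python3 go.py .425 -.25 .12 .311; python3 -c "
from look import *
look('w9',[])"
```

```text
clock 13.43 pos [0.6477 0.2163 0.2139] rot [-3.1408e+00 -2.1000e-03  3.1110e-01] F [ 1.   0.3 -0. ] w 0.597 j7 -1.81
rotvec deg [-0.05 -0.12  0.01]
shift now [-0.3549  0.3758  0.0929]  after turn [-0.3547  0.3758  0.0939] dist 0.525
```

View pics/w9.png

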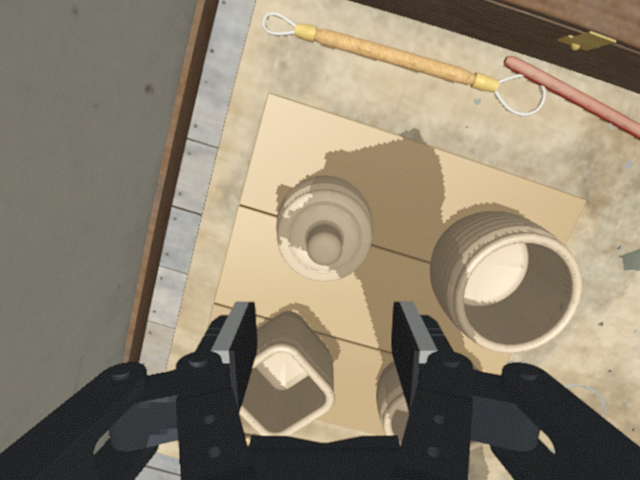

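The small lid is seated concentrically on its jar, seen at (324,240). Next is the large round lid.

servo_tool(
  steps=[
    [[-0.02, 0.021, 0, 0, 0, 0], [-0.03, 0.032, 0, 0, 0, 0], [-0.03, 0.032, 0, 0, 0, 0], [-0.03, 0.032, 0, 0, 0, 0], [-0.03, 0.032, 0, 0, 0, 0], [-0.03, 0.032, 0.01, 0, 0, 0], [-0.03, 0.032, 0.01, 0, 0, 0], [-0.03, 0.032, 0.01, 0, 0, 0], [-0.03, 0.032, 0.015, 0, 0, 0], [-0.03, 0.032, 0.015, 0, 0, 0], [-0.03, 0.032, 0.015, 0, 0, 0], [-0.02, 0.021, 0.01, 0, 0, 0], [-0.01, 0.01, 0.005, 0, 0, 0], [0, 0, 0, 0, 0, 0], [0, 0, 0, 0, 0, 0]],
  ],
)

```text
clock: 15.35
tool_pos: [0.4051, -0.2557, 0.103]
eef_rot: [-3.124, 0.027, 0.314]
ft_force: [0.0, 0.4, -0.7]
grip_width: 0.6
```

```bash
python3 - <<'E'
from look import *
f=look('w10',['llid','qlid','olid'])
draw(f,'w10c',['llid'],4,(220,130,190,150))
E
python3 go.py .425 -.25 .1 .311
```

```text
clock 15.40 pos [ 0.4052 -0.2556  0.1031] rot [-3.1238  0.0272  0.3149] F [ 0.6  0.3 -0.4] w 0.598 j7 -0.87
rotvec deg [-1.02  1.56  0.21]
shift now [0.0207 0.0008 0.0025]  after turn [0.0206 0.0007 0.0031] dist 0.021
```

View pics/w10.png

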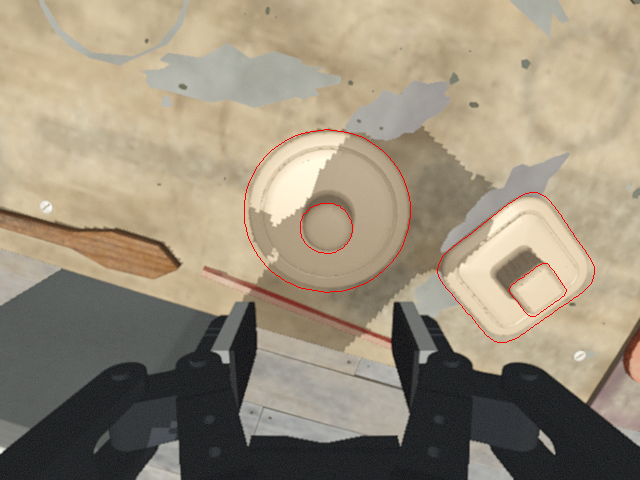

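Overlay fits (.4250,-.2499) well. Moving over it, then down.

servo_tool(
  steps=[
    [[0.02, 0.001, 0.003, -1, 1.5, 0], [0, 0, 0, 0, 0, 0], [0, 0, 0.02, 0, 0, 0], [0, 0, 0.015, 0, 0, 0], [0, 0, 0, 0, 0, 0]],
  ],
)

```text
clock: 16.02
tool_pos: [0.4306, -0.2464, 0.065]
eef_rot: [3.138, -0.005, 0.323]
ft_force: [0.0, -0.2, 0.5]
grip_width: 0.601
```

```bash
python3 go.py .425 -.25 .024 .311
```

```text
clock 16.02 pos [ 0.4306 -0.2464  0.065 ] rot [ 3.1385 -0.0054  0.3234] F [ 0.  -0.2  0.5] w 0.601 j7 -0.92
rotvec deg [ 0.18 -0.31  0.71]
shift now [-0.0066  0.0015  0.041 ]  after turn [-0.0064  0.0017  0.041 ] dist 0.042
```

servo_tool(
  steps=[
    [[-0.0065, 0.0015, 0.01, 0.2, -0.3, 0], [0, 0, 0, 0, 0, 0], [0, 0, 0.01, 0, 0, 0], [0, 0, 0.006, 0, 0, 0], [0, 0, 0, 0, 0, 0]],
  ],
)

```text
clock: 16.65
tool_pos: [0.4251, -0.2511, 0.0382]
eef_rot: [3.141, -0.001, 0.322]
ft_force: [0.3, -0.1, -0.2]
grip_width: 0.601
```

```bash
python3 go.py .425 -.25 .024 .311
```

```text
clock 16.65 pos [ 0.4251 -0.2511  0.0382] rot [ 3.1407e+00 -8.0000e-04  3.2230e-01] F [ 0.3 -0.1 -0.2] w 0.601 j7 -0.93
rotvec deg [ 0.05 -0.04  0.65]
shift now [ 0.0002 -0.0011  0.0142]  after turn [ 0.0002 -0.0011  0.0142] dist 0.014
```

servo_tool(
  steps=[
    [[0, -0.001, 0.008, 0, 0, 0], [0, 0, 0.006, 0, 0, 0], [0, 0, 0, 0, 0, 0], [0, 0, 0, 0, 0, 0]],
  ],
)

```text
clock: 17.15
tool_pos: [0.4251, -0.25, 0.0232]
eef_rot: [3.141, -0.001, 0.323]
ft_force: [0.4, -0.7, -0.3]
grip_width: 0.597
```

servo_tool(
  steps=[
    [[0, 0, 0, 0, 0, 0], [0, 0, 0, 0, 0, 0], [0, 0, 0, 0, 0, 0], [0, 0, 0, 0, 0, 0], [0, 0, 0, 0, 0, 0], [0, 0, 0, 0, 0, 0]],
  ],
  claw=1,
  squeeze=35,
)

```text
clock: 17.9
tool_pos: [0.4255, -0.2503, 0.0237]
eef_rot: [3.14, -0.002, 0.323]
ft_force: [0.9, -0.7, -0.7]
grip_width: 0.286
```

```bash
python3 go.py .425 -.25 .024 .311; python3 - <<'E'
from look import *
f=look('w11',['llid'])
E
```

```text
clock 17.90 pos [ 0.4255 -0.2503  0.0237] rot [ 3.1397e+00 -1.9000e-03  3.2250e-01] F [ 0.9 -0.7 -0.7] w 0.286 j7 -0.94
rotvec deg [ 0.11 -0.11  0.66]
shift now [-0.0004 -0.0004 -0.0003]  after turn [-0.0004 -0.0004 -0.0003] dist 0.001
```

View pics/w11.png

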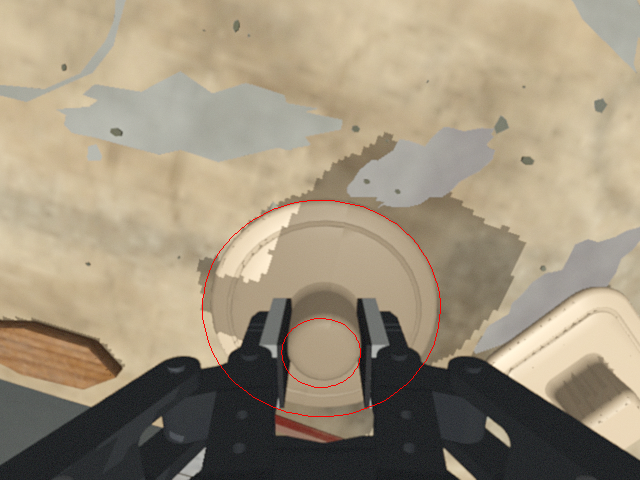

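servo_tool(
  steps=[
    [[0, 0, -0.01, 0, 0, 0], [0, 0, -0.03, 0, 0, 0], [0, 0, -0.04, 0, 0, 0], [0, 0, -0.04, 0, 0, 0], [0, 0, -0.04, 0, 0, 0], [0, 0, -0.03, 0, 0, 0], [0, 0, 0, 0, 0, 0]],
  ],
)

```text
clock: 18.82
tool_pos: [0.4227, -0.2486, 0.2206]
eef_rot: [-3.141, 0.001, 0.323]
ft_force: [0.3, 0.5, -2.3]
grip_width: 0.292
```

```bash
python3 go.py .6497 .077 .2 .32
```

```text
clock 18.82 pos [ 0.4227 -0.2486  0.2206] rot [-3.1407e+00  1.1000e-03  3.2350e-01] F [ 0.3  0.5 -2.3] w 0.292 j7 -0.83
rotvec deg [-0.05  0.06  0.2 ]
shift now [ 0.3188 -0.2365  0.0205]  after turn [ 0.3179 -0.2376  0.0206] dist 0.397
```

servo_tool(
  steps=[
    [[0.02, -0.014, 0, 0, 0, 0], [0.034, -0.025, 0, 0, 0, 0], [0.034, -0.025, 0, 0, 0, 0], [0.034, -0.025, 0, 0, 0, 0], [0.034, -0.025, 0, 0, 0, 0], [0.034, -0.025, 0, 0, 0, 0], [0.034, -0.025, 0, 0, 0, 0], [0.034, -0.025, 0, 0, 0, 0], [0.034, -0.025, 0, 0, 0, 0], [0.022, -0.012, 0, 0, 0, 0], [0.01, -0.004, 0, 0, 0.5, 0], [0, 0, 0, 0, 0, 0], [0, 0, 0, 0, 0, 0]],
  ],
)

```text
clock: 20.45
tool_pos: [0.6457, 0.0786, 0.1904]
eef_rot: [-3.125, 0.033, 0.318]
ft_force: [-0.2, -0.2, -1.5]
grip_width: 0.285
```

```bash
python3 go.py .6497 .077 .16 .32
```

```text
clock 20.45 pos [0.6457 0.0786 0.1904] rot [-3.1247  0.0326  0.3179] F [-0.2 -0.2 -1.5] w 0.285 j7 -1.60
rotvec deg [-0.97  1.87 -0.14]
shift now [0.0043 0.0033 0.0302]  after turn [0.0033 0.0028 0.0304] dist 0.031
```

servo_tool(
  steps=[
    [[0.003, 0.002, 0.01, -1, 1.9, 0], [0, 0, 0.01, 0, 0, 0], [0, 0, 0.01, 0, 0, 0], [0, 0, 0, 0, 0, 0]],
  ],
)

```text
clock: 20.95
tool_pos: [0.6475, 0.0718, 0.1589]
eef_rot: [3.138, 0.002, 0.311]
ft_force: [0.2, -0.3, -2.4]
grip_width: 0.29
```

```bash
python3 go.py .6497 .077 .135 .32
```

```text
clock 20.95 pos [0.6475 0.0718 0.1589] rot [3.138e+00 1.800e-03 3.111e-01] F [ 0.2 -0.3 -2.4] w 0.290 j7 -1.62
rotvec deg [ 0.2   0.11 -0.51]
shift now [ 0.0037 -0.0044  0.0238]  after turn [ 0.0037 -0.0042  0.0239] dist 0.025
```

servo_tool(
  steps=[
    [[0.003, -0.0038, 0.008, 0.2, 0.1, 0], [0, 0, 0.008, 0, 0, 0], [0, 0, 0.004, 0, 0, 0], [0, 0, 0, 0, 0, 0]],
  ],
)

```text
clock: 21.45
tool_pos: [0.6499, 0.077, 0.1378]
eef_rot: [-3.141, -0.001, 0.311]
ft_force: [-0.3, -0.8, -2.2]
grip_width: 0.291
```

```bash
python3 go.py .6497 .077 .1137 .32;  python3 -c "
from look import *
look('w12',['ljar'])"
```

```text
clock 21.45 pos [0.6499 0.077  0.1378] rot [-3.141e+00 -8.000e-04  3.112e-01] F [-0.3 -0.8 -2.2] w 0.291 j7 -1.63
rotvec deg [-0.03 -0.04 -0.5 ]
shift now [-0.0002 -0.0001  0.0241]  after turn [-0.0002 -0.0001  0.0241] dist 0.024
```

View pics/w12.png

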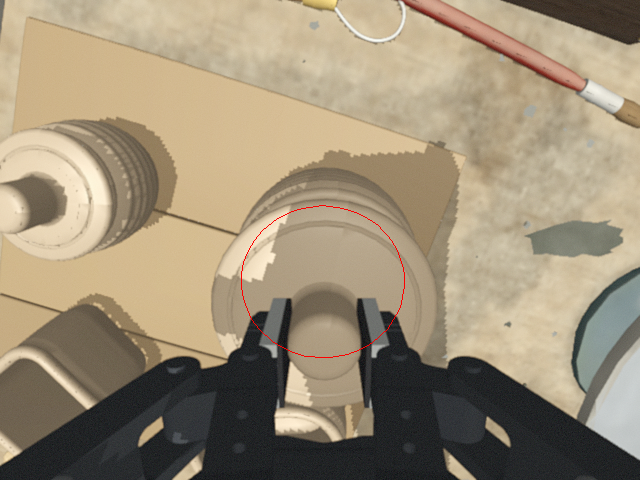

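servo_tool(
  steps=[
    [[0, 0, 0.008, 0, 0, 0], [0, 0, 0.006, 0, 0, 0], [0, 0, 0.004, 0, 0, 0], [0, 0, 0.003, 0, 0, 0], [0, 0, 0, 0, 0, 0]],
  ],
)

```text
clock: 22.12
tool_pos: [0.6504, 0.0769, 0.1158]
eef_rot: [-3.141, -0.002, 0.311]
ft_force: [-1.3, -0.5, -1.9]
grip_width: 0.289
```

```bash
python3 go.py .6497 .077 .1137 .311
```

```text
clock 22.12 pos [0.6504 0.0769 0.1158] rot [-3.1413e+00 -1.7000e-03  3.1100e-01] F [-1.3 -0.5 -1.9] w 0.289 j7 -1.64
rotvec deg [-0.01 -0.1  -0.  ]
shift now [-0.0006 -0.0003  0.0021]  after turn [-0.0006 -0.0003  0.0021] dist 0.002
```

servo_tool(
  steps=[
    [[-0.0005, 0, 0.001, 0, 0, 0], [0, 0, 0.001, 0, 0, 0], [0, 0, 0.001, 0, 0, 0], [0, 0, 0.001, 0, -0.1, 0], [0, 0, 0, 0, 0, 0]],
  ],
)

```text
clock: 22.75
tool_pos: [0.6506, 0.077, 0.1138]
eef_rot: [3.141, -0.002, 0.311]
ft_force: [-0.2, 0.3, -1.4]
grip_width: 0.286
```

```bash
python3 go.py .6497 .077 .1137 .311
```

```text
clock 22.75 pos [0.6506 0.077  0.1138] rot [ 3.1411e+00 -1.6000e-03  3.1090e-01] F [-0.2  0.3 -1.4] w 0.286 j7 -1.64
rotvec deg [ 0.03 -0.09 -0.01]
shift now [-0.0009 -0.0003  0.0001]  after turn [-0.0009 -0.0003  0.0001] dist 0.001
```

servo_tool(
  steps=[
    [[-0.0005, 0, 0.0015, 0, -0.1, 0], [0, 0, 0.001, 0, 0, 0], [0, 0, 0, 0, 0, 0]],
  ],
)

```text
clock: 23.12
tool_pos: [0.6508, 0.077, 0.1138]
eef_rot: [3.14, -0.001, 0.311]
ft_force: [0.5, -0.3, -0.9]
grip_width: 0.287
```

```bash
python3 go.py .6497 .077 .1137 .311
```

```text
clock 23.12 pos [0.6508 0.077  0.1138] rot [ 3.1403e+00 -8.0000e-04  3.1080e-01] F [ 0.5 -0.3 -0.9] w 0.287 j7 -1.64
rotvec deg [ 0.07 -0.05 -0.01]
shift now [-0.0011 -0.0004  0.0001]  after turn [-0.0011 -0.0004  0.0001] dist 0.001
```

Contact: z no longer falls, and the weight is off the wrist. Releasing.

servo_tool(
  steps=[
    [[0, 0, 0, 0, 0, 0], [0, 0, 0, 0, 0, 0], [0, 0, 0, 0, 0, 0], [0, 0, 0, 0, 0, 0]],
  ],
  claw=-0.2,
)

```text
clock: 23.62
tool_pos: [0.6516, 0.0771, 0.113]
eef_rot: [3.141, -0.003, 0.311]
ft_force: [-0.7, 0.1, 0.2]
grip_width: 0.601
```

servo_tool(
  steps=[
    [[0, 0, -0.01, 0, 0, 0], [0, 0, -0.03, 0, 0, 0], [0, 0, -0.04, 0, 0, 0], [0, 0, -0.02, 0, 0, 0], [0, 0, 0, 0, 0, 0]],
  ],
)

```text
clock: 24.25
tool_pos: [0.6514, 0.0773, 0.2172]
eef_rot: [3.141, -0.003, 0.311]
ft_force: [-0.3, 0.5, -0.5]
grip_width: 0.598
```

```bash
python3 go.py .41 -.38 .14 .7; python3 -c "
from look import *
look('w13',[])"
```

```text
clock 24.25 pos [0.6514 0.0773 0.2172] rot [ 3.1408e+00 -3.0000e-03  3.1110e-01] F [-0.3  0.5 -0.5] w 0.598 j7 -1.60
rotvec deg [  0.08  -0.16 -22.29]
shift now [-0.37    0.3614  0.0764]  after turn [-0.4792  0.1943  0.0772] dist 0.523
```

View pics/w13.png

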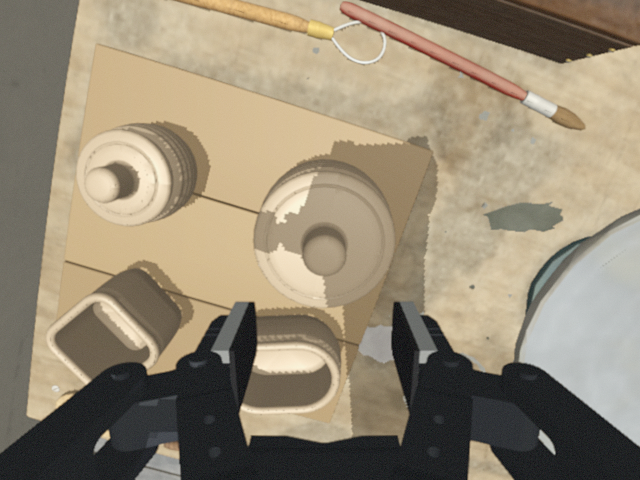

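servo_tool(
  steps=[
    [[0, 0, 0, 0, 0, -10], [0, 0, 0, 0, 0, -10], [0, 0, 0, 0, 0, -10], [0, 0, 0, 0, 0, -10], [0, 0, 0, 0, 0, 0]],
  ],
)

```text
clock: 24.92
tool_pos: [0.6446, 0.0756, 0.2049]
eef_rot: [-3.129, 0.01, 1.031]
ft_force: [-0.0, 0.0, 0.1]
grip_width: 0.6
```

```bash
python3 go.py .425 -.365 .12 1.033
```

```text
clock 24.93 pos [0.6446 0.0756 0.2049] rot [-3.1289  0.0105  1.0309] F [-0.   0.   0.1] w 0.600 j7 -0.93
rotvec deg [-0.73  0.6  -0.13]
shift now [-0.4899  0.0393  0.0896]  after turn [-0.4909  0.0371  0.0849] dist 0.500
```

servo_tool(
  steps=[
    [[-0.02, 0.0015, 0, -0.7, 0.6, 0], [-0.042, 0.003, 0, 0, 0, 0], [-0.042, 0.003, 0, 0, 0, 0], [-0.042, 0.003, 0, 0, 0, 0], [-0.042, 0.003, 0, 0, 0, 0], [-0.042, 0.003, 0.01, 0, 0, 0], [-0.042, 0.003, 0.01, 0, 0, 0], [-0.042, 0.003, 0.01, 0, 0, 0], [-0.042, 0.003, 0.01, 0, 0, 0], [-0.042, 0.003, 0.01, 0, 0, 0], [-0.042, 0.003, 0.01, 0, 0, 0], [-0.03, 0.003, 0.01, 0, 0, 0], [-0.01, 0, 0, 0, 0, 0], [0, 0, 0, 0, 0, 0], [0, 0, 0, 0, 0, 0]],
  ],
)

```text
clock: 26.8
tool_pos: [0.4047, -0.3567, 0.1197]
eef_rot: [-3.121, 0.0, 0.991]
ft_force: [0.2, -0.3, 0.2]
grip_width: 0.599
```

```bash
python3 go.py .4279 -.3664 .1 1.033; python3 - <<'E'
from fit import *
f=look('w14',[])
for y0 in (-.5376,-.58,-.62):
  print(np.round(fitobj([(f,f['E'])],'qlid',[.4279,-.3664,y0],True),4))
draw(f,'w14',['qlid'])
E
```

```text
clock 26.80 pos [ 0.4047 -0.3567  0.1197] rot [-3.1207e+00  1.0000e-04  9.9050e-01] F [ 0.2 -0.3  0.2] w 0.599 j7 -0.08
rotvec deg [-1.2  -0.02 -2.43]
shift now [0.0046 0.0251 0.0192]  after turn [0.0035 0.0249 0.0197] dist 0.032
[ 0.4295 -0.3602 -0.5128]
[ 0.4252 -0.3675 -0.5217]
[ 0.4252 -0.3675 -0.5228]
```

View pics/w14.png

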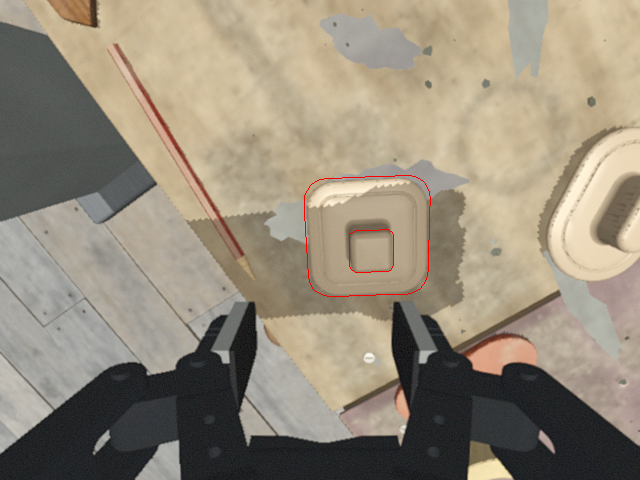

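```bash
python3 - <<'E'
from fit import *
f=pickle.load(open('w14.pkl','rb'))
draw(f,'w14c',['qlid'],5,(295,165,145,140))
E
```

```text
(no output)
```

View pics/w14c.png

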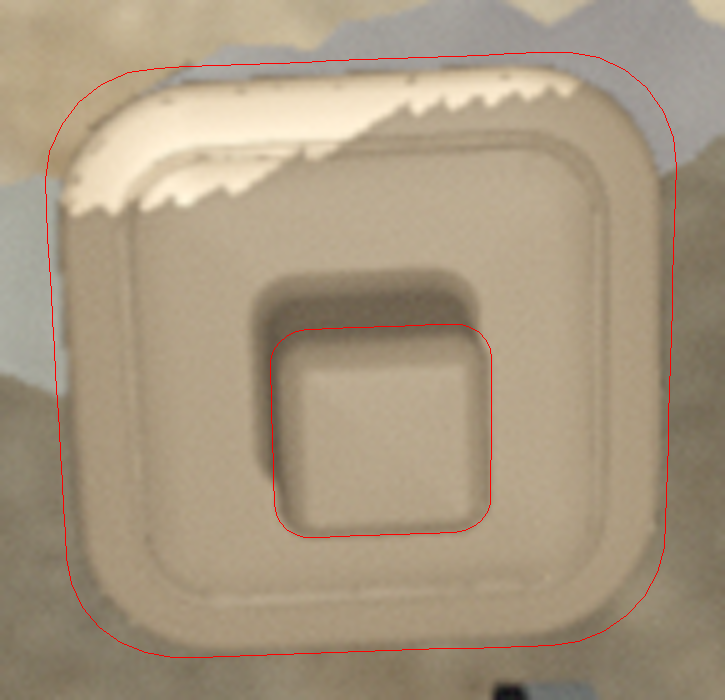

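servo_tool(
  steps=[
    [[0.0035, 0.024, 0, -1.2, 0, -2.4], [0, 0, 0.01, 0, 0, 0], [0, 0, 0.02, 0, 0, 0], [0, 0, 0.02, 0, 0, 0], [0, 0, 0, 0, 0, 0]],
  ],
)

```text
clock: 27.48
tool_pos: [0.4292, -0.3608, 0.0675]
eef_rot: [-3.14, -0.002, 1.04]
ft_force: [-0.1, -0.6, 0.1]
grip_width: 0.598
```

```bash
python3 go.py .4279 -.3664 .024 1.033
```

```text
clock 27.48 pos [ 0.4292 -0.3608  0.0675] rot [-3.1402e+00 -1.8000e-03  1.0404e+00] F [-0.1 -0.6  0.1] w 0.598 j7 -0.10
rotvec deg [-0.08 -0.1   0.43]
shift now [-0.0056  0.0018  0.0435]  after turn [-0.0055  0.0018  0.0435] dist 0.044
```

servo_tool(
  steps=[
    [[-0.0055, 0.002, 0.01, 0, 0, 0.4], [0, 0, 0.005, 0, 0, 0], [0, 0, 0.01, 0, 0, 0], [0, 0, 0.004, 0, 0, 0], [0, 0, 0, 0, 0, 0]],
  ],
)

```text
clock: 28.1
tool_pos: [0.4283, -0.3676, 0.0374]
eef_rot: [-3.142, -0.001, 1.032]
ft_force: [0.4, 0.0, 0.1]
grip_width: 0.599
```

```bash
python3 go.py .4279 -.3664 .024 1.033
```

```text
clock 28.10 pos [ 0.4283 -0.3676  0.0374] rot [-3.1415e+00 -1.2000e-03  1.0320e+00] F [0.4 0.  0.1] w 0.599 j7 -0.11
rotvec deg [-0.   -0.07 -0.06]
shift now [ 0.0008 -0.001   0.0134]  after turn [ 0.0008 -0.001   0.0134] dist 0.013
```

servo_tool(
  steps=[
    [[0.001, -0.001, 0.007, 0, 0, 0], [0, 0, 0.006, 0, 0, 0], [0, 0, 0, 0, 0, 0], [0, 0, 0, 0, 0, 0]],
  ],
)

```text
clock: 28.6
tool_pos: [0.4284, -0.3661, 0.0238]
eef_rot: [3.141, -0.001, 1.032]
ft_force: [-0.0, -0.1, 0.4]
grip_width: 0.601
```

servo_tool(
  steps=[
    [[0, 0, 0, 0, 0, 0], [0, 0, 0, 0, 0, 0], [0, 0, 0, 0, 0, 0], [0, 0, 0, 0, 0, 0], [0, 0, 0, 0, 0, 0], [0, 0, 0, 0, 0, 0]],
  ],
  claw=1,
  squeeze=35,
)

```text
clock: 29.35
tool_pos: [0.4286, -0.3663, 0.0242]
eef_rot: [3.14, -0.001, 1.032]
ft_force: [-0.1, -0.2, -0.3]
grip_width: 0.275
```

```bash
python3 go.py .4279 -.3664 .024 1.033; python3 - <<'E'
from look import *
f=look('w15',['qlid'])
E
```

```text
clock 29.35 pos [ 0.4286 -0.3663  0.0242] rot [ 3.1401e+00 -1.1000e-03  1.0322e+00] F [-0.1 -0.2 -0.3] w 0.275 j7 -0.13
rotvec deg [ 0.08 -0.06 -0.04]
shift now [-0.0005 -0.0006  0.0002]  after turn [-0.0005 -0.0006  0.0002] dist 0.001
```

View pics/w15.png

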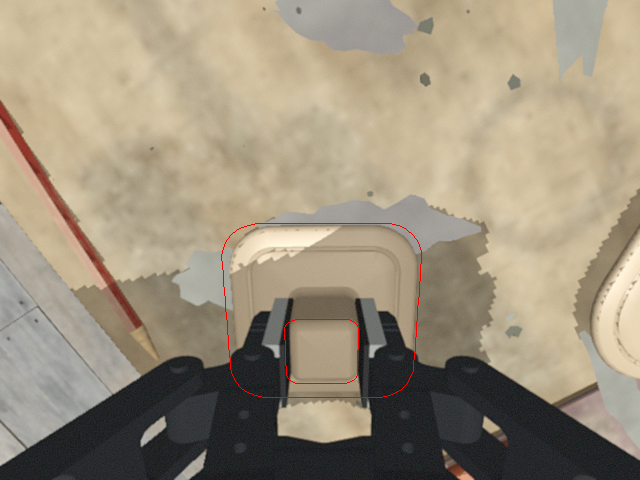

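servo_tool(
  steps=[
    [[0, 0, -0.01, 0, 0, 0], [0, 0, -0.03, 0, 0, 0], [0, 0, -0.04, 0, 0, 0], [0, 0, -0.04, 0, 0, 0], [0, 0, -0.04, 0, 0, 0], [0, 0, -0.03, 0, 0, 0], [0, 0, 0, 0, 0, 0]],
  ],
)

```text
clock: 30.28
tool_pos: [0.4274, -0.3654, 0.2222]
eef_rot: [3.141, -0.001, 1.033]
ft_force: [-0.1, 0.5, -1.7]
grip_width: 0.27
```

```bash
python3 go.py .51 .211 .2 1.033
```

```text
clock 30.27 pos [ 0.4274 -0.3654  0.2222] rot [ 3.1412e+00 -8.0000e-04  1.0332e+00] F [-0.1  0.5 -1.7] w 0.270 j7 -0.01
rotvec deg [ 0.02 -0.05  0.01]
shift now [ 0.5374 -0.2242  0.0225]  after turn [ 0.5373 -0.2243  0.0222] dist 0.583
```

servo_tool(
  steps=[
    [[0.02, -0.008, 0, 0, 0, 0], [0.039, -0.0165, 0, 0, 0, 0], [0.039, -0.0165, 0, 0, 0, 0], [0.039, -0.0165, 0, 0, 0, 0], [0.039, -0.0165, 0, 0, 0, 0], [0.039, -0.0165, 0, 0, 0, 0], [0.039, -0.0165, 0, 0, 0, 0], [0.039, -0.0165, 0, 0, 0, 0], [0.039, -0.0165, 0, 0, 0, 0], [0.039, -0.0165, 0, 0, 0, 0], [0.039, -0.0165, 0, 0, 0, 0], [0.039, -0.0165, 0, 0, 0, 0], [0.039, -0.0165, 0, 0, 0, 0], [0.03, -0.012, 0, 0, 0, 0], [0.01, -0.004, 0, 0, 0.5, 0], [0, 0, 0, 0, 0, 0], [0, 0, 0, 0, 0, 0]],
  ],
)

```text
clock: 32.4
tool_pos: [0.4722, 0.2411, 0.197]
eef_rot: [-3.089, 0.01, 1.056]
ft_force: [0.1, 0.0, -1.2]
grip_width: 0.273
```

```bash
python3 go.py .5165 .211 .16 .951
```

```text
clock 32.40 pos [0.4722 0.2411 0.197 ] rot [-3.0892  0.0099  1.0563] F [ 0.1  0.  -1.2] w 0.273 j7 -1.25
rotvec deg [-2.97  0.72  6.02]
shift now [-0.004   0.0552  0.0342]  after turn [0.0012 0.0535 0.037 ] dist 0.065
```

servo_tool(
  steps=[
    [[0, 0, 0, -3, 0.7, 6], [0, 0, 0, 0, 0, 0]],
  ],
)

```text
clock: 32.65
tool_pos: [0.4726, 0.2369, 0.1962]
eef_rot: [3.139, 0.003, 0.944]
ft_force: [-1.0, -0.7, -1.8]
grip_width: 0.268
```

```bash
python3 go.py .5165 .211 .16 .951
```

```text
clock 32.65 pos [0.4726 0.2369 0.1962] rot [3.1392 0.0032 0.9438] F [-1.  -0.7 -1.8] w 0.268 j7 -1.38
rotvec deg [ 0.14  0.18 -0.41]
shift now [0.0049 0.0507 0.0363]  after turn [0.0044 0.0508 0.0362] dist 0.063
```

servo_tool(
  steps=[
    [[0.0025, 0.024, 0, 0, 0, 0], [0.0025, 0.024, 0, 0, 0, 0], [0, 0, 0.01, 0, 0, 0], [0, 0, 0.01, 0, 0, 0], [0, 0, 0, 0, 0, 0]],
  ],
)

```text
clock: 33.28
tool_pos: [0.5201, 0.2057, 0.1738]
eef_rot: [3.14, 0.005, 0.938]
ft_force: [-0.4, -0.1, -1.1]
grip_width: 0.27
```

```bash
python3 go.py .5165 .211 .13 .951
```

```text
clock 33.27 pos [0.5201 0.2057 0.1738] rot [3.1401 0.0052 0.9377] F [-0.4 -0.1 -1.1] w 0.270 j7 -1.34
rotvec deg [ 0.08  0.3  -0.76]
shift now [ 0.0023 -0.0061  0.0438]  after turn [ 0.0022 -0.006   0.0438] dist 0.044
```

servo_tool(
  steps=[
    [[0.002, -0.006, 0.01, 0, 0.3, -0.7], [0, 0, 0.012, 0, 0, 0], [0, 0, 0.01, 0, 0, 0], [0, 0, 0, 0, 0, 0]],
  ],
)

```text
clock: 33.78
tool_pos: [0.5139, 0.2129, 0.139]
eef_rot: [-3.142, 0.001, 0.955]
ft_force: [0.2, 0.2, -1.3]
grip_width: 0.272
```

```bash
python3 go.py .5165 .211 .13 .951;  python3 -c "
from look import *
look('w16',['qjar','ojar'])"
```

```text
clock 33.77 pos [0.5139 0.2129 0.139 ] rot [-3.1416e+00  7.0000e-04  9.5520e-01] F [ 0.2  0.2 -1.3] w 0.272 j7 -1.36
rotvec deg [-0.    0.04  0.24]
shift now [-0.0001  0.0032  0.009 ]  after turn [-0.0001  0.0032  0.009 ] dist 0.010
```

View pics/w16.png

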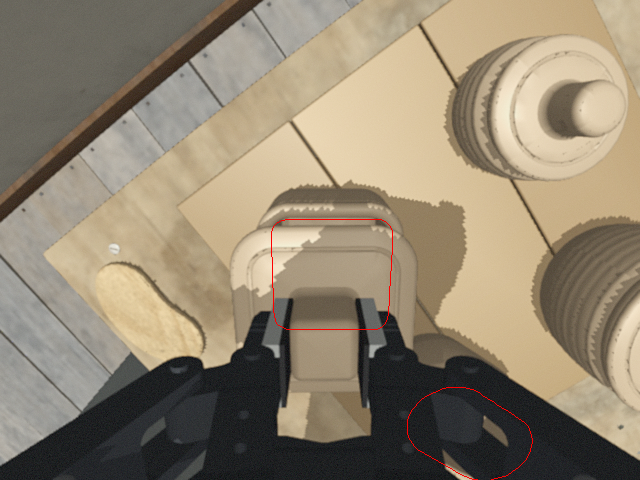

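servo_tool(
  steps=[
    [[0, 0.0032, 0.005, 0, 0, 0.2], [0, 0, 0.005, 0, 0, 0], [0, 0, 0, 0, 0, 0]],
  ],
)

```text
clock: 34.2
tool_pos: [0.5182, 0.2112, 0.1297]
eef_rot: [3.14, -0.002, 0.951]
ft_force: [0.4, 0.1, -1.5]
grip_width: 0.27
```

```bash
python3 go.py .5165 .211 .1042 .951
```

```text
clock 34.20 pos [0.5182 0.2112 0.1297] rot [ 3.1398e+00 -1.6000e-03  9.5070e-01] F [ 0.4  0.1 -1.5] w 0.270 j7 -1.37
rotvec deg [ 0.1  -0.09 -0.02]
shift now [-0.0012 -0.0013  0.0255]  after turn [-0.0011 -0.0012  0.0255] dist 0.026
```

servo_tool(
  steps=[
    [[-0.001, -0.001, 0.008, 0, 0, 0], [0, 0, 0.006, 0, 0, 0], [0, 0, 0.005, 0, 0, 0], [0, 0, 0.003, 0, 0, 0], [0, 0, 0, 0, 0, 0]],
  ],
)

```text
clock: 34.83
tool_pos: [0.5167, 0.2109, 0.1061]
eef_rot: [3.14, -0.002, 0.951]
ft_force: [0.1, 0.8, -1.4]
grip_width: 0.272
```

```bash
python3 go.py .5165 .211 .1042 .951
```

```text
clock 34.83 pos [0.5167 0.2109 0.1061] rot [ 3.1399e+00 -1.6000e-03  9.5060e-01] F [ 0.1  0.8 -1.4] w 0.272 j7 -1.40
rotvec deg [ 0.1  -0.09 -0.03]
shift now [-0.0001 -0.0002  0.0019]  after turn [-0.0001 -0.0002  0.0019] dist 0.002
```

servo_tool(
  steps=[
    [[0, 0, 0.001, 0, 0, 0], [0, 0, 0.001, 0, 0, 0], [0, 0, 0.001, 0, 0, 0], [0, 0, 0.0015, 0, 0, 0], [0, 0, 0, 0, 0, 0]],
  ],
)

```text
clock: 35.45
tool_pos: [0.5175, 0.2115, 0.1047]
eef_rot: [3.138, -0.001, 0.95]
ft_force: [-0.2, -0.1, -1.7]
grip_width: 0.276
```

```bash
python3 go.py .5165 .211 .1042 .951
```

```text
clock 35.45 pos [0.5175 0.2115 0.1047] rot [ 3.1379e+00 -1.4000e-03  9.5040e-01] F [-0.2 -0.1 -1.7] w 0.276 j7 -1.40
rotvec deg [ 0.21 -0.08 -0.04]
shift now [-0.001  -0.0006  0.0005]  after turn [-0.001  -0.0006  0.0005] dist 0.001
```

servo_tool(
  steps=[
    [[-0.001, -0.0005, 0.0015, 0.2, 0, 0], [0, 0, 0.001, 0, 0, 0], [0, 0, 0, 0, 0, 0]],
  ],
)

```text
clock: 35.83
tool_pos: [0.5175, 0.2116, 0.1043]
eef_rot: [3.14, -0.003, 0.95]
ft_force: [-0.3, 0.6, -0.8]
grip_width: 0.272
```

```bash
python3 go.py .5165 .211 .1042 .951
```

```text
clock 35.83 pos [0.5175 0.2116 0.1043] rot [ 3.140e+00 -2.500e-03  9.503e-01] F [-0.3  0.6 -0.8] w 0.272 j7 -1.40
rotvec deg [ 0.09 -0.14 -0.04]
shift now [-0.0011 -0.0005  0.0001]  after turn [-0.0011 -0.0005  0.0001] dist 0.001
```

servo_tool(
  steps=[
    [[0, 0, 0.0015, 0, 0, 0], [0, 0, 0.001, 0, 0, 0], [0, 0, 0, 0, 0, 0]],
  ],
)

```text
clock: 36.2
tool_pos: [0.5175, 0.2116, 0.1043]
eef_rot: [3.139, -0.001, 0.95]
ft_force: [-0.3, -0.3, 0.5]
grip_width: 0.27
```

```bash
python3 go.py .5165 .211 .1042 .951;  python3 -c "
from look import *
look('w17',[])"
```

```text
clock 36.20 pos [0.5175 0.2116 0.1043] rot [ 3.139e+00 -6.000e-04  9.501e-01] F [-0.3 -0.3  0.5] w 0.270 j7 -1.40
rotvec deg [ 0.15 -0.03 -0.05]
shift now [-0.0011 -0.0005  0.0001]  after turn [-0.0011 -0.0005  0.0001] dist 0.001
```

View pics/w17.png

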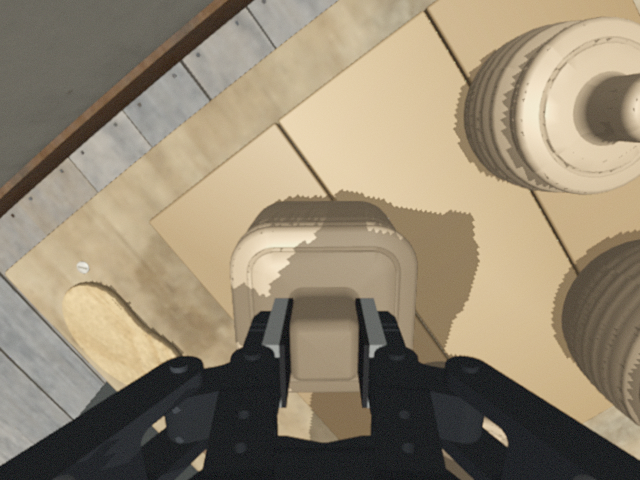

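Seated: the height is as predicted (0.1043) and the weight is on the rim. Releasing.

servo_tool(
  steps=[
    [[0, 0, 0, 0, 0, 0], [0, 0, 0, 0, 0, 0], [0, 0, 0, 0, 0, 0], [0, 0, 0, 0, 0, 0]],
  ],
  claw=-0.2,
)

```text
clock: 36.75
tool_pos: [0.5178, 0.2116, 0.1032]
eef_rot: [3.14, -0.002, 0.95]
ft_force: [-0.1, 0.2, 0.1]
grip_width: 0.599
```

servo_tool(
  steps=[
    [[0, 0, -0.01, 0, 0, 0], [0, 0, -0.03, 0, 0, 0], [0, 0, -0.04, 0, 0, 0], [0, 0, -0.03, 0, 0, 0], [0, 0, 0, 0, 0, 0]],
  ],
)

```text
clock: 37.38
tool_pos: [0.5177, 0.2123, 0.2185]
eef_rot: [3.139, -0.003, 0.951]
ft_force: [-0.8, -0.6, -0.3]
grip_width: 0.598
```

```bash
python3 go.py .545 -.43 .14 .95; python3 -c "
from look import *
look('w18',[])"
```

```text
clock 37.38 pos [0.5177 0.2123 0.2185] rot [ 3.1392e+00 -2.8000e-03  9.5080e-01] F [-0.8 -0.6 -0.3] w 0.598 j7 -1.30
rotvec deg [ 0.14 -0.16  0.04]
shift now [-0.5071  0.3952  0.078 ]  after turn [-0.5066  0.3958  0.0785] dist 0.648
```

View pics/w18.png

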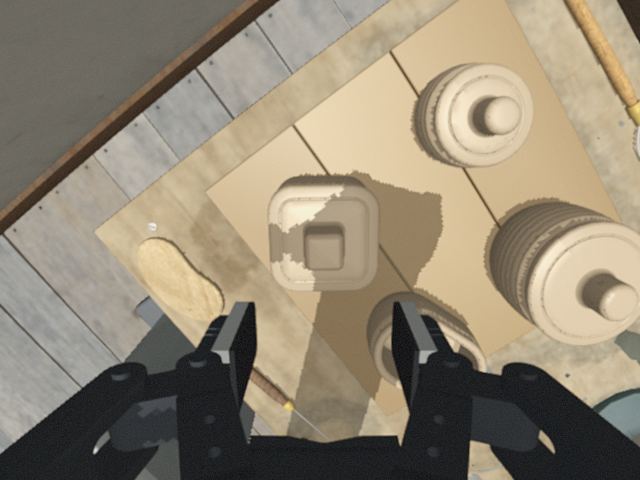

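servo_tool(
  steps=[
    [[0, 0, 0, 0, 0, 8.2], [0, 0, 0, 0, 0, 8.2], [0, 0, 0, 0, 0, 0], [-0.012, 0.018, 0, 0, 0, 0], [-0.025, 0.036, 0, 0, 0, 0], [-0.025, 0.036, 0, 0, 0, 0], [-0.025, 0.036, 0, 0, 0, 0], [-0.025, 0.036, 0, 0, 0, 0], [-0.025, 0.036, 0, 0, 0, 0], [-0.025, 0.036, 0, 0, 0, 0], [-0.025, 0.036, 0, 0, 0, 0], [-0.025, 0.036, 0, 0, 0, 0], [-0.025, 0.036, 0, 0, 0, 0], [-0.025, 0.036, 0, 0, 0, 0], [-0.025, 0.036, 0, 0, 0, 0], [-0.025, 0.036, 0, 0, 0, 0], [-0.02, 0.027, 0, 0, 0, 0], [-0.01, 0.015, 0, 0, 0, 0], [0, 0, 0, 0, 0, 0]],
  ],
)

```text
clock: 39.8
tool_pos: [0.5492, -0.4029, 0.1945]
eef_rot: [-3.116, 0.019, 0.706]
ft_force: [-0.2, 0.0, 0.3]
grip_width: 0.6
```

```bash
python3 go.py .55 -.43 .14 .664
```

```text
clock 39.80 pos [ 0.5492 -0.4029  0.1945] rot [-3.1158  0.0192  0.7063] F [-0.2  0.   0.3] w 0.600 j7 -0.47
rotvec deg [-1.45  1.13  2.41]
shift now [-0.016   0.0225  0.0542]  after turn [-0.0161  0.0218  0.0545] dist 0.061
```

servo_tool(
  steps=[
    [[-0.012, 0.015, 0.02, -1.4, 1.1, 2.4], [0, 0, 0.02, 0, 0, 0], [0, 0, 0.01, 0, 0, 0], [0, 0, 0, 0, 0, 0]],
  ],
)

```text
clock: 40.3
tool_pos: [0.5522, -0.412, 0.1421]
eef_rot: [-3.135, -0.004, 0.676]
ft_force: [0.6, 0.6, -0.7]
grip_width: 0.599
```

```bash
python3 go.py .5661 -.434 .1 .664; python3 - <<'E'
from fit import *
f=look('w19',['olid'])
for y0 in (-.907,-.94,-.97):
  print(np.round(fitobj([(f,f['E'])],'olid',[.5661,-.434,y0],True),4))
uv=proj(f,pts('olid',*est['olid'])[0],f['E']).mean(0).astype(int); print(uv)
x0,y0=max(0,uv[0]-90),max(0,uv[1]-80)
draw(f,'w19c',['olid'],4,(x0,y0,180,150))
E
```

```text
clock 40.30 pos [ 0.5522 -0.412   0.1421] rot [-3.1354 -0.0039  0.6765] F [ 0.6  0.6 -0.7] w 0.599 j7 -0.50
rotvec deg [-0.36 -0.22  0.71]
shift now [-0.0031  0.0261  0.0419]  after turn [-0.0026  0.0258  0.0421] dist 0.049
[ 0.5656 -0.4329 -0.9829]
[ 0.5656 -0.4329 -0.982 ]
[ 0.5656 -0.4329 -0.9826]
[362 238]
```

View pics/w19.png

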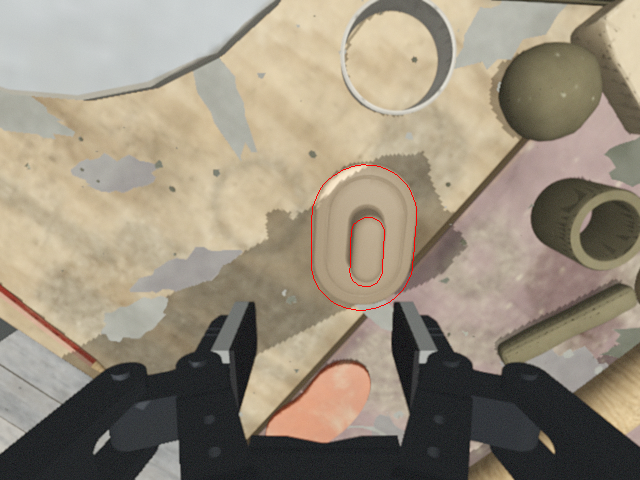

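View pics/w19c.png

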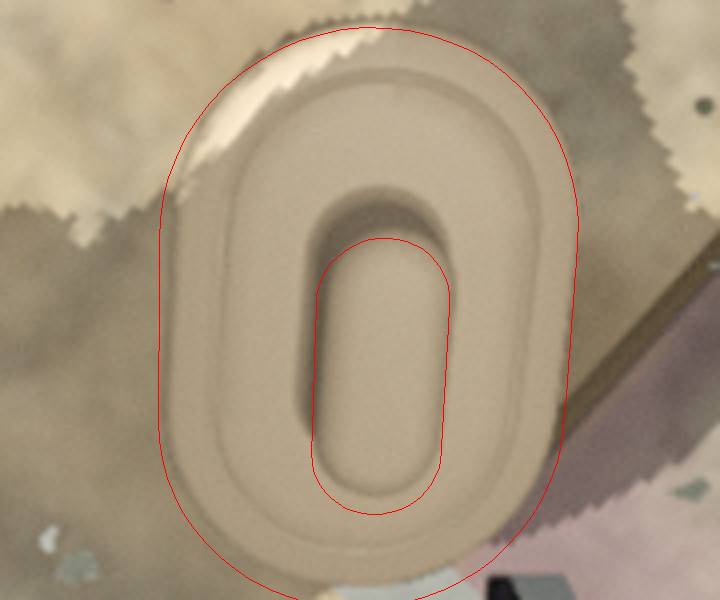

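servo_tool(
  steps=[
    [[-0.001, 0.024, 0.01, -0.4, -0.2, 0.7], [0, 0, 0.02, 0, 0, 0], [0, 0, 0.02, 0, 0, 0], [0, 0, 0.015, 0, 0, 0], [0, 0, 0, 0, 0, 0]],
  ],
)

```text
clock: 40.98
tool_pos: [0.569, -0.427, 0.0758]
eef_rot: [3.141, -0.003, 0.67]
ft_force: [0.3, -1.1, 0.3]
grip_width: 0.598
```

```bash
python3 go.py .5674 -.433 .024 .660
```

```text
clock 40.98 pos [ 0.569  -0.427   0.0758] rot [ 3.1407e+00 -3.0000e-03  6.6990e-01] F [ 0.3 -1.1  0.3] w 0.598 j7 -0.52
rotvec deg [ 0.05 -0.17  0.57]
shift now [-0.0052  0.0037  0.0518]  after turn [-0.005   0.0038  0.0518] dist 0.052
```

servo_tool(
  steps=[
    [[-0.005, 0.0038, 0.01, 0, -0.2, 0.5], [0, 0, 0.01, 0, 0, 0], [0, 0, 0.012, 0, 0, 0], [0, 0, 0.004, 0, 0, 0], [0, 0, 0, 0, 0, 0]],
  ],
)

```text
clock: 41.6
tool_pos: [0.5677, -0.4341, 0.0383]
eef_rot: [3.139, 0.0, 0.66]
ft_force: [-1.0, -0.1, 1.0]
grip_width: 0.603
```

```bash
python3 go.py .5674 -.433 .024 .660;  python3 - <<'E'
from look import *
est['olid']=[.5676,-.4328,-.907]; pickle.dump(est,open('est.pkl','wb'))
f=look('w20',['olid'])
E
```

```text
clock 41.60 pos [ 0.5677 -0.4341  0.0383] rot [3.1392e+00 4.0000e-04 6.6010e-01] F [-1.  -0.1  1. ] w 0.603 j7 -0.54
rotvec deg [0.14 0.02 0.  ]
shift now [ 0.0005 -0.0011  0.0143]  after turn [ 0.0005 -0.0011  0.0143] dist 0.014
```

View pics/w20.png

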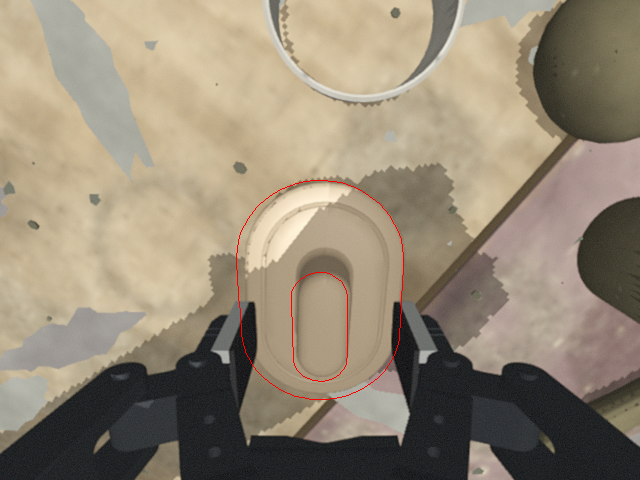

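servo_tool(
  steps=[
    [[0, -0.001, 0.008, 0, 0, 0], [0, 0, 0.006, 0, 0, 0], [0, 0, 0, 0, 0, 0], [0, 0, 0, 0, 0, 0]],
  ],
)

```text
clock: 42.15
tool_pos: [0.5678, -0.4336, 0.0244]
eef_rot: [3.138, -0.0, 0.66]
ft_force: [-0.1, 0.7, 0.1]
grip_width: 0.599
```

servo_tool(
  steps=[
    [[0, 0, 0, 0, 0, 0], [0, 0, 0, 0, 0, 0], [0, 0, 0, 0, 0, 0], [0, 0, 0, 0, 0, 0], [0, 0, 0, 0, 0, 0], [0, 0, 0, 0, 0, 0]],
  ],
  claw=1,
  squeeze=35,
)

```text
clock: 42.9
tool_pos: [0.5682, -0.4338, 0.0249]
eef_rot: [3.137, -0.0, 0.66]
ft_force: [0.6, 0.4, -1.2]
grip_width: 0.226
```

```bash
python3 go.py .5674 -.433 .024 .660; python3 - <<'E'
from look import *
f=look('w21',['olid'])
draw(f,'w21c',['olid'],3,(200,150,240,260))
E
```

```text
clock 42.90 pos [ 0.5682 -0.4338  0.0249] rot [ 3.1365e+00 -5.0000e-04  6.6020e-01] F [ 0.6  0.4 -1.2] w 0.226 j7 -0.54
rotvec deg [ 0.29 -0.03  0.01]
shift now [-0.0001 -0.0011  0.0009]  after turn [-0.0001 -0.0011  0.0009] dist 0.001
```

View pics/w21c.png

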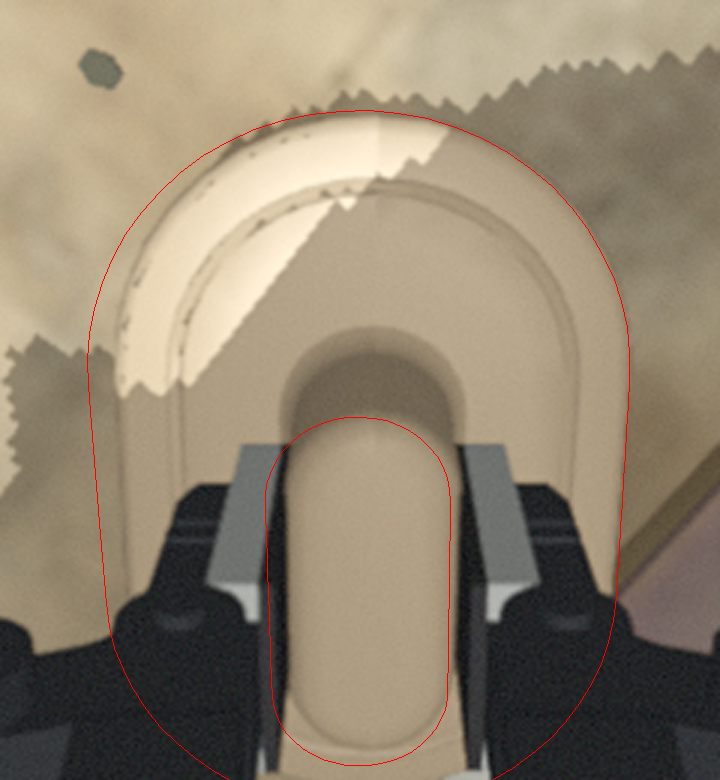

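servo_tool(
  steps=[
    [[0, 0, -0.01, 0, 0, 0], [0, 0, -0.03, 0, 0, 0], [0, 0, -0.04, 0, 0, 0], [0, 0, -0.04, 0, 0, 0], [0, 0, -0.04, 0, 0, 0], [0, 0, -0.03, 0, 0, 0], [0, 0, 0, 0, 0, -8], [0, 0, 0, 0, 0, -10], [0, 0, 0, 0, 0, -10], [0, 0, 0, 0, 0, -10], [0, 0, 0, 0, 0, -10], [0, 0, 0, 0, 0, -10], [0, 0, 0, 0, 0, -8], [0, 0, 0, 0, 0, 0], [0, 0, 0, 0, 0, 0]],
  ],
)

```text
clock: 44.82
tool_pos: [0.5641, -0.4316, 0.2264]
eef_rot: [-3.14, 0.004, 1.847]
ft_force: [0.0, -0.7, -1.0]
grip_width: 0.226
```

```bash
python3 go.py .524 .0747 .2 1.914
```

```text
clock 44.83 pos [ 0.5641 -0.4316  0.2264] rot [-3.1395  0.0041  1.8473] F [ 0.  -0.7 -1. ] w 0.226 j7 0.62
rotvec deg [-0.13  0.23 -3.82]
shift now [0.4981 0.0997 0.0242]  after turn [0.4902 0.1326 0.0264] dist 0.509
```

servo_tool(
  steps=[
    [[0.02, 0.005, 0, 0, 0, 0], [0.042, 0.009, 0, 0, 0, 0], [0.042, 0.009, 0, 0, 0, 0], [0.042, 0.009, 0, 0, 0, 0], [0.042, 0.009, 0, 0, 0, 0], [0.042, 0.009, 0, 0, 0, 0], [0.042, 0.009, 0, 0, 0, 0], [0.042, 0.009, 0, 0, 0, 0], [0.042, 0.009, 0, 0, 0, 0], [0.042, 0.009, 0, 0, 0, 0], [0.042, 0.009, 0, 0, 0, 0], [0.03, 0.006, 0, 0, 0, 0], [0.01, 0.002, 0, 0, 0, 0], [0, 0, 0, 0, 0, 0], [0, 0, 0, 0, 0, 0]],
  ],
)

```text
clock: 46.7
tool_pos: [0.5225, 0.094, 0.2256]
eef_rot: [-3.138, 0.009, 1.852]
ft_force: [0.5, -0.3, -2.3]
grip_width: 0.227
```

```bash
python3 go.py .524 .0747 .16 1.914
```

```text
clock 46.70 pos [0.5225 0.094  0.2256] rot [-3.1385  0.0087  1.8524] F [ 0.5 -0.3 -2.3] w 0.227 j7 -0.19
rotvec deg [-0.19  0.49 -3.53]
shift now [-0.0184 -0.0038  0.0658]  after turn [-0.0187 -0.0051  0.0656] dist 0.068
```

servo_tool(
  steps=[
    [[-0.017, -0.0045, 0.01, -0.2, 0.5, -3.5], [0, 0, 0.02, 0, 0, 0], [0, 0, 0.02, 0, 0, 0], [0, 0, 0.01, 0, 0, 0], [0, 0, 0, 0, 0, 0]],
  ],
)

```text
clock: 47.32
tool_pos: [0.523, 0.072, 0.161]
eef_rot: [-3.139, -0.0, 1.905]
ft_force: [-0.0, 0.5, -1.2]
grip_width: 0.229
```

```bash
python3 go.py .524 .0747 .13 1.914;  python3 -c "
from look import *
look('w22',['ojar','qjar'])"
```

```text
clock 47.33 pos [0.523 0.072 0.161] rot [-3.1394e+00 -4.0000e-04  1.9048e+00] F [-0.   0.5 -1.2] w 0.229 j7 -0.16
rotvec deg [-0.13 -0.02 -0.53]
shift now [0.0022 0.0019 0.031 ]  after turn [0.0022 0.0019 0.031 ] dist 0.031
```

View pics/w22.png

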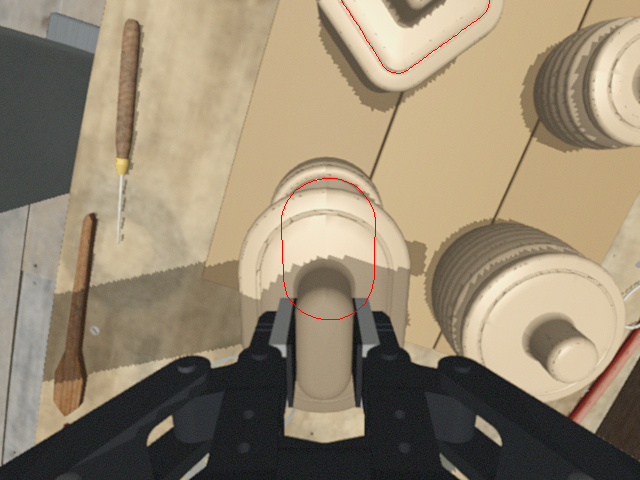

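servo_tool(
  steps=[
    [[0.002, 0.0018, 0.008, 0, 0, -0.4], [0, 0, 0.01, 0, 0, 0], [0, 0, 0.01, 0, 0, 0], [0, 0, 0, 0, 0, 0]],
  ],
)

```text
clock: 47.88
tool_pos: [0.5255, 0.076, 0.1328]
eef_rot: [3.14, 0.0, 1.914]
ft_force: [-1.5, 0.5, -1.2]
grip_width: 0.223
```

```bash
python3 go.py .524 .0747 .0949 1.914
```

```text
clock 47.88 pos [0.5255 0.076  0.1328] rot [3.1403e+00 3.0000e-04 1.9135e+00] F [-1.5  0.5 -1.2] w 0.223 j7 -0.19
rotvec deg [ 0.07  0.02 -0.03]
shift now [-0.0007 -0.0019  0.0379]  after turn [-0.0007 -0.0019  0.0379] dist 0.038
```

servo_tool(
  steps=[
    [[-0.001, -0.0017, 0.008, 0, 0, 0], [0, 0, 0.008, 0, 0, 0], [0, 0, 0, 0, 0, 0]],
  ],
)

```text
clock: 48.25
tool_pos: [0.5244, 0.0742, 0.1158]
eef_rot: [3.14, 0.0, 1.913]
ft_force: [0.2, 0.0, -1.1]
grip_width: 0.223
```

```bash
python3 go.py .524 .0747 .0949 1.914;  python3 -c "
from look import *
look('w23',['ojar'])"
```

```text
clock 48.25 pos [0.5244 0.0742 0.1158] rot [3.1400e+00 5.0000e-04 1.9131e+00] F [ 0.2  0.  -1.1] w 0.223 j7 -0.21
rotvec deg [ 0.09  0.03 -0.05]
shift now [ 0.0006 -0.0003  0.0209]  after turn [ 0.0006 -0.0002  0.0209] dist 0.021
```

View pics/w23.png

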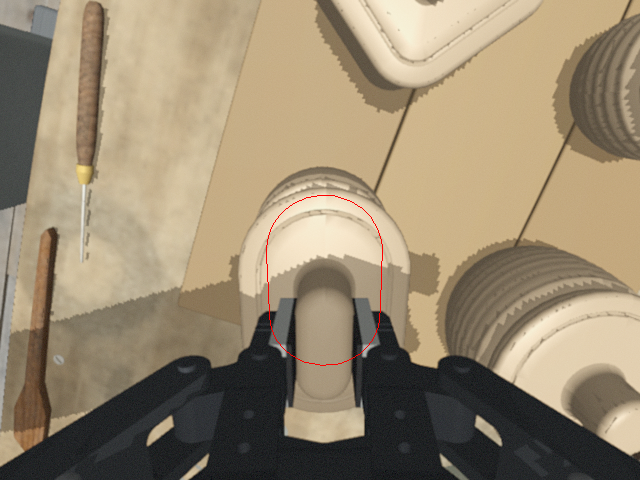

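Aligned. Lowering.

servo_tool(
  steps=[
    [[0, 0, 0.007, 0, 0, 0], [0, 0, 0.006, 0, 0, 0], [0, 0, 0.004, 0, 0, 0], [0, 0, 0.002, 0, 0, 0], [0, 0, 0, 0, 0, 0]],
  ],
)

```text
clock: 48.92
tool_pos: [0.5252, 0.0744, 0.0962]
eef_rot: [3.139, 0.001, 1.913]
ft_force: [0.7, -0.5, -1.3]
grip_width: 0.222
```

```bash
python3 go.py .524 .0747 .0949 1.914
```

```text
clock 48.92 pos [0.5252 0.0744 0.0962] rot [3.1385e+00 8.0000e-04 1.9130e+00] F [ 0.7 -0.5 -1.3] w 0.222 j7 -0.23
rotvec deg [ 0.18  0.04 -0.06]
shift now [ 0.0007 -0.0011  0.0013]  after turn [ 0.0007 -0.0011  0.0013] dist 0.002
```

servo_tool(
  steps=[
    [[0, -0.001, 0.001, 0, 0, 0], [0, 0, 0.001, 0, 0, 0], [0, 0, 0.001, 0, 0, 0], [0, 0, 0.0015, 0.2, 0, 0], [0, 0, 0, 0, 0, 0]],
  ],
)

```text
clock: 49.55
tool_pos: [0.5252, 0.0744, 0.0953]
eef_rot: [-3.141, 0.004, 1.913]
ft_force: [-1.1, -0.1, -0.8]
grip_width: 0.223
```

```bash
python3 go.py .524 .0747 .0949 1.914
```

```text
clock 49.55 pos [0.5252 0.0744 0.0953] rot [-3.1412  0.0038  1.9129] F [-1.1 -0.1 -0.8] w 0.223 j7 -0.24
rotvec deg [-0.02  0.22 -0.06]
shift now [ 0.0007 -0.001   0.0004]  after turn [ 0.0007 -0.001   0.0004] dist 0.001
```

servo_tool(
  steps=[
    [[0, -0.0005, 0.0015, 0, 0.2, 0], [0, 0, 0.0015, 0, 0, 0], [0, 0, 0.001, 0, 0, 0], [0, 0, 0, 0, 0, 0]],
  ],
)

```text
clock: 50.05
tool_pos: [0.5256, 0.0746, 0.0949]
eef_rot: [-3.141, 0.003, 1.913]
ft_force: [0.2, -0.0, -2.5]
grip_width: 0.224
```

```bash
python3 go.py .524 .0747 .0949 1.914
```

```text
clock 50.05 pos [0.5256 0.0746 0.0949] rot [-3.1410e+00  2.6000e-03  1.9128e+00] F [ 0.2 -0.  -2.5] w 0.224 j7 -0.24
rotvec deg [-0.03  0.15 -0.07]
shift now [ 0.0006 -0.0015  0.    ]  after turn [ 0.0006 -0.0015  0.    ] dist 0.002
```

servo_tool(
  steps=[
    [[0, -0.0005, 0.0015, 0, 0.1, 0], [0, 0, 0.0015, 0, 0, 0], [0, 0, 0, 0, 0, 0]],
  ],
)

```text
clock: 50.42
tool_pos: [0.5261, 0.0748, 0.0949]
eef_rot: [-3.141, 0.003, 1.912]
ft_force: [0.2, 0.0, -1.9]
grip_width: 0.223
```

```bash
python3 go.py .524 .0747 .0949 1.914;  python3 -c "
from look import *
look('w24',['ojar'])"
```

```text
clock 50.42 pos [0.5261 0.0748 0.0949] rot [-3.1413e+00  2.8000e-03  1.9125e+00] F [ 0.2  0.  -1.9] w 0.223 j7 -0.24
rotvec deg [-0.02  0.16 -0.09]
shift now [ 0.0006 -0.002   0.    ]  after turn [ 0.0006 -0.002   0.    ] dist 0.002
```

View pics/w24.png

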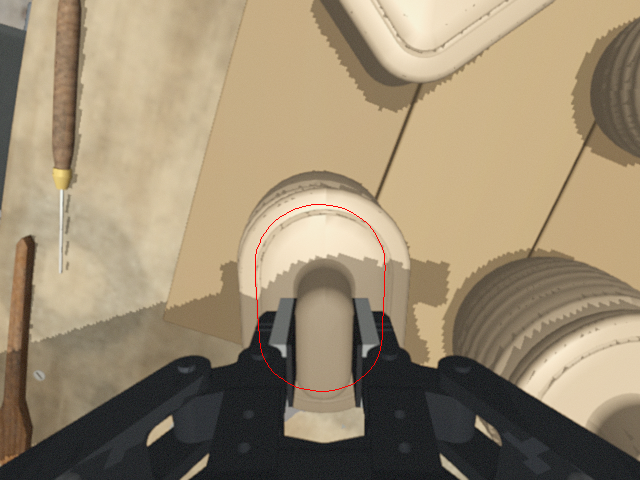

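servo_tool(
  steps=[
    [[0, -0.0018, 0, 0, 0, 0], [0, 0, 0, 0, 0, 0]],
  ],
)

```text
clock: 50.72
tool_pos: [0.5252, 0.0744, 0.0948]
eef_rot: [3.14, 0.002, 1.912]
ft_force: [-0.7, -0.4, 3.9]
grip_width: 0.223
```

servo_tool(
  steps=[
    [[0, 0, 0, 0, 0, 0], [0, 0, 0, 0, 0, 0], [0, 0, 0, 0, 0, 0], [0, 0, 0, 0, 0, 0]],
  ],
  claw=-0.2,
)

```text
clock: 51.22
tool_pos: [0.5245, 0.074, 0.0938]
eef_rot: [3.141, 0.002, 1.912]
ft_force: [-0.6, -0.1, -0.5]
grip_width: 0.6
```

servo_tool(
  steps=[
    [[0, 0, -0.01, 0, 0, 0], [0, 0, -0.03, 0, 0, 0], [0, 0, -0.04, 0, 0, 0], [0, 0, -0.03, 0, 0, 0], [-0.02, 0, -0.02, 0, 0, 0], [-0.03, 0, -0.02, 0, 0, 0], [-0.04, 0, 0, 0, 0, 0], [-0.04, 0, 0, 0, 0, 0], [-0.03, 0, 0, 0, 0, 0], [0, 0, 0, 0, 0, 0], [0, 0, 0, 0, 0, 0]],
  ],
)

```text
clock: 52.6
tool_pos: [0.5811, -0.0765, 0.2573]
eef_rot: [3.134, 0.006, 1.92]
ft_force: [0.3, -0.7, -0.8]
grip_width: 0.598
```

```bash
python3 go.py .524 .0747 .0949 1.914;  cat > lids.py <<'E'
from look import *
from obj import O,C,rrect
jm=dict(s=.088,l=.102,q=.092,o=.082); sz={}
O.update({a+'on':[(o,z-.020+jm[a]+.011-.023+.020) for o,z in O[a+'lid']] for a in 'slqo'})
E
python3 - <<'E'
from lids import *
for a in 'slqo': est[a+'on']=est[a+'jar']
K=[a+'on' for a in 'slqo']
f=look('w25',K)
for n,(x0,y0,w,h,s) in [('top',(160,165,120,120,5)),('scene',(110,200,190,180,4))]:
    g=grab_frame(n); pickle.dump(g,open('fin_'+n+'.pkl','wb')); save(cv2.resize(g['image'][y0:y0+h,x0:x0+w],None,fx=s,fy=s,interpolation=cv2.INTER_CUBIC),'fin_'+n+'.png')
    g['E']=g['extrinsics']; draw(g,'fino_'+n,K,s,(x0,y0,w,h))
E
```

```text
clock 52.60 pos [ 0.5811 -0.0765  0.2573] rot [3.1338 0.0055 1.9196] F [ 0.3 -0.7 -0.8] w 0.598 j7 0.18
rotvec deg [0.45 0.31 0.32]
shift now [ 0.1625 -0.0032  0.1615]  after turn [ 0.1616 -0.0029  0.1624] dist 0.229
```

View pics/w25.png

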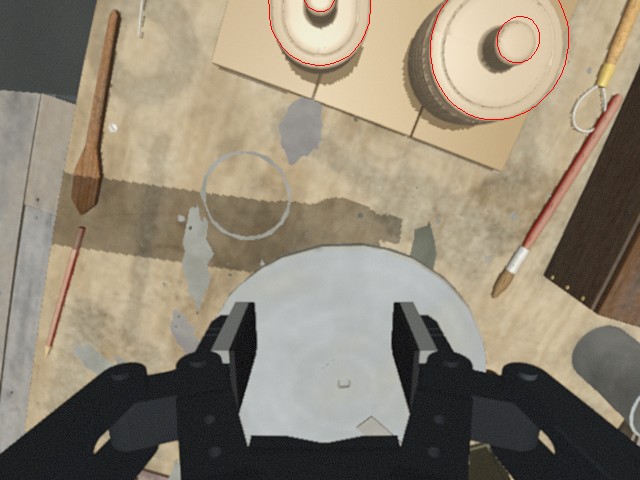

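View pics/fin_scene.png

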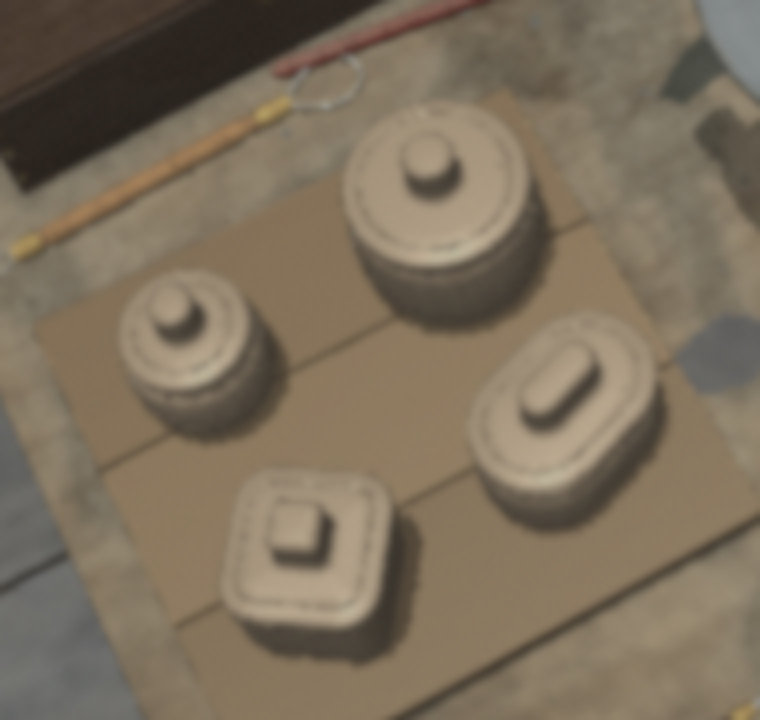

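View pics/fin_top.png

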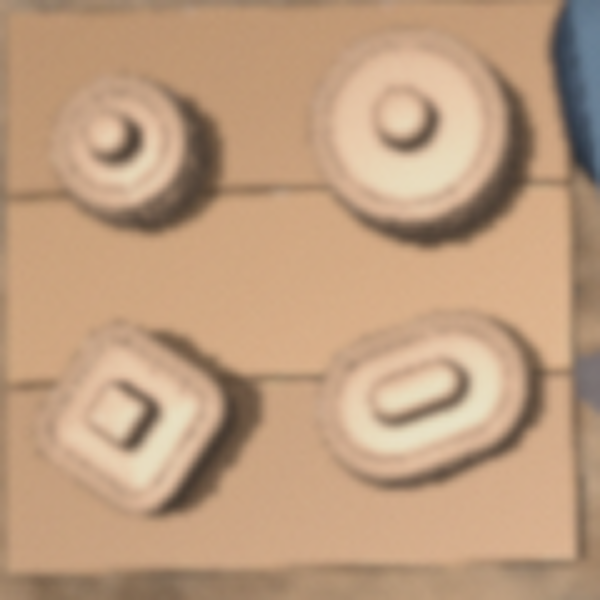

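View pics/fino_scene.png

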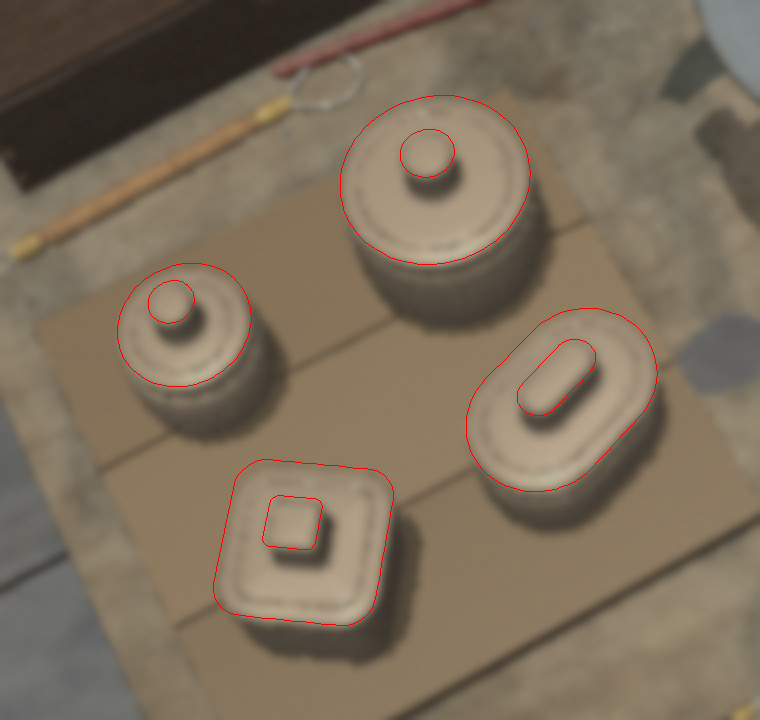

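```bash
python3 -c "
from bench import *
s=state(); print(s['clock'],s['ft_force']); print(sign_off())"
```

```text
52.75 [ 0.27977561  0.04008893 -0.73580753]
the job is handed in; nothing more can be done
None
```

All four lids are on their own jars, knob up, and I handed the job in at 52.8 s. I held each lid by its knob and lowered it in 1–2 mm steps until it stopped on the rim before opening the fingers. The largest wrist force I read was about 4 N.

**Last checks**
- **Height:** each lid stopped within 0.5 mm of the height worked out for it being fully home.
- **Pictures:** the final top and scene pictures show the four lids level and centred, with the jars still standing on the board. Outlines drawn for seated lids, at the jar positions measured before any lid was set down, fit the scene picture to about 1–2 px.

**What disagreed**
- **Camera positions:** the cameras differed on some jar and lid positions by 1–2 mm, more in a few automatic edge fits. I went by the wrist camera, checked by eye on enlarged pictures.
- **Square lid:** in the last scene picture it looks turned a few degrees from the drawn outline. Its height at release was still that of a seated lid.
- **Oval lid:** it slid about 2 mm sideways on the rim while I pressed down, and I brought it back by about 1.5 mm before letting go.

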